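# Stand the fallen bottle and close up the packing row with the telescoping pusher

### The job

A bottle has fallen over in the packing lane: stand it upright on the lane between the other two bottles and let go of it. Then squeeze the grip of the telescoping pusher so that its lock button lets go, and run the pusher out until its face is level with the 160 mm arrowhead mark on the lane's scale, closing the three upright bottles up into one row. Finish while holding the pusher at that mark by its grip against its return spring, touching no bottle; do not knock over the other bottles or shift anything else on the table.

Things in the scene. Friction and masses are not known exactly. Their poses are not given: they have to be found in the camera images.
- lane: fixed packing lane: aluminium plate 159 mm wide (x), 630 long (y), floor 6 mm above the table, long edges turned up 4 mm (at x +-80). At its +y end a dark steel end stop, 110 wide, 60 high. Origin: on the centreline under the stop's inner face, at table height (6 mm below the floor). y runs along the lane towards the stop (bottles stand at negative y), x across, z up
- mark (a point): the 160 mm mark: tip of the black arrowhead on the white scale strip along the lane's +x edge (ticks every 10 mm from the stop's face, longer every 50), on the lane's floor, at lane x = +54, y = -160 mm; axes as the lane
- tube_mouth (a point): mouth of the pusher's fixed outer tube: top of its dark steel collar, on the centreline, at lane y = -382 mm, 46 mm above the table; the tube (aluminium, 30 mm square) runs on from here to -y for 210 mm; axes as the lane
- pusher: telescoping pusher: steel inner tube (22 mm square) sliding out of the outer tube, with a cross plate 90 mm wide (x), 28 high at its front and a black upright grip behind it. Origin: middle of the plate's front face, at the lane floor's height; axes as the lane. Home, the face is 336 mm from the end stop. The three bottles together measure 150 mm, so 10 mm of play is left at the mark
- grip (a point): where the pusher is to be squeezed: middle of its grip, 30 mm behind (-y of) the face, 85 mm above the lane's floor. The grip is a black block 30 mm wide (x), 22 deep (y), from 52 to 108 mm above the lane's floor, free on both sides and above; axes as the lane
- extension (a joint): how far the pusher is run out towards the end stop, in m: 0 home (locked), 0.176 with the face level with the 160 mm mark, 0.195 at its end. A spring draws it home with 2.4 N at home and 3.8 N at the mark (plus 0.6 N of friction), so it runs back if let go and then rests at 0.016 against the latch until squeezed again
- lock_button (a joint): lock button: grey paddle 13 mm wide (y), 36 high (z) in the middle of the grip's +x side, standing out 6.5 mm. In m: 0 out (locked), 0.006 pressed. Pressed by squeezing the grip across the lane (x; 36.5 mm wide out, 30.5 pressed); takes 4 N to start, 8 N in full. The latch holds the pusher home until the button is in by over 0.005; keep it pressed over the first 16 mm of travel
- bottle_fallen: square white plastic bottle with a green screw cap, lying on its side in the lane with its cap roughly towards the end stop: body 50 x 50 mm, 76 mm tall, cap 30 mm across, 100 mm tall in all, 0.13 to 0.25 kg, centre of mass about 43 mm from the foot. Origin: centre of its foot (25 mm above the lane's floor while it lies, foot towards the pusher); its z axis runs from foot to cap
- bottle_stop: the same kind of bottle, standing near the end stop. Origin: centre of its foot, z up to the cap
- bottle_pusher: the same kind of bottle, standing just in front of the pusher's plate. Origin: centre of its foot, z up to the cap
- dispenser: bystander: tape dispenser with a brown roll, 150 x 62 mm, 109 mm high, beyond the lane. Origin: centre of its underside
- carton: bystander: small pink carton, 60 x 90 mm, 48 mm high, beyond the lane. Origin: centre of its underside
- shipping_box: bystander: open cardboard box, 160 x 240 mm, 85 mm high, beyond the lane. Origin: centre of its underside
- tape_roll: bystander: spare roll of brown tape lying flat, 96 mm across, 48 mm high, beside the end stop. Origin: centre of its underside
Things that resemble listed ones, but are neither listed nor needed, are in the scene too. Leave any blue look-alike of the bottle_pusher alone.

How it is judged:
On the way, in this order (a step that is already met when the one before it is completed fails the run):
1. the fallen bottle stands upright on the lane between the other two, let go, the pusher still home (angle between bottle_fallen's own z axis and vertical below 0.09 rad and x of bottle_fallen in the frame of lane between -0.03 and 0.03 m and z of bottle_fallen in the frame of lane between 0.002 and 0.01 m and y of bottle_fallen in the frame of lane between -0.29 and -0.06 m and contact force between the fingers and bottle_fallen below 0.2 N and linear speed of bottle_fallen below 0.02 m/s and value of joint extension below 0.01 m), for 0.2 s.
2. the lock button is squeezed in with the pusher still home (value of joint lock_button above 0.0045 m and value of joint extension below 0.02 m).
At the end, for the whole second after the job is handed in: pusher face level with the 160 mm mark within 4 mm, at rest, held by the fingers at its grip (over 2 N); the three bottles upright (within 5 degrees) on the lane in one row between stop and pusher, fallen one in the middle, within 30 mm of the centreline, not touched by the robot (value of joint extension between 0.172 and 0.18 m and contact force between the fingers and pusher above 2 N and distance between the grasp point and grip below 0.045 m and velocity of joint extension between -0.01 and 0.01 m/s and angle between each of bottle_stop, bottle_fallen, bottle_pusher's own z axis and vertical below 0.09 rad and x of bottle_stop in the frame of lane between -0.03 and 0.03 m and z of bottle_stop in the frame of lane between 0.002 and 0.01 m and linear speed of each of bottle_stop, bottle_fallen, bottle_pusher below 0.02 m/s and contact force between each of the arm, the fingers and bottle_stop below 0.2 N and x of bottle_fallen in the frame of lane between -0.03 and 0.03 m and z of bottle_fallen in the frame of lane between 0.002 and 0.01 m and contact force between each of the arm, the fingers and bottle_fallen below 0.2 N and x of bottle_pusher in the frame of lane between -0.03 and 0.03 m and z of bottle_pusher in the frame of lane between 0.002 and 0.01 m and contact force between each of the arm, the fingers and bottle_pusher below 0.2 N and y of bottle_stop in the frame of lane between -0.045 and -0.02 m and y of bottle_fallen in the frame of lane between -0.095 and -0.065 m and y of bottle_pusher in the frame of lane between -0.145 and -0.115 m); the arm keeps its last pose, push and grip.
It fails at once if a neighbouring bottle is knocked over (tilted more than 0.5 rad) (angle between any of bottle_stop, bottle_pusher's own z axis and vertical above 0.5 rad).
It fails at once if the pusher is forced past its lock with the button out (value of joint extension between 0.006 and 0.01 m and value of joint lock_button below 0.003 m).
It fails at once if another thing on the table is moved by more than 30 mm (distance of any of dispenser, carton, shipping_box, tape_roll from where it was at the start of the episode above 0.03 m).
It also fails if it takes over 61 s, if anything falls off the work surface, if the arm or the gripper's body presses on something with over 40 N, if the wrist force passes 120 N, or if a joint passes its speed limit or range.

### The arm

A 6-joint arm with a two-finger parallel gripper is mounted at the origin on the work surface. World frame = base frame: x ahead of the robot, y to its left, z up, the work surface at z = 0. Lengths are in m, angles in rad, forces in N, time in s.
With the tool pointing down it reaches from about 0.35 to 0.725 m from the base axis. Payload 4.3 kg.
Tool frame: the origin (TCP) lies midway between the tips of the shut fingers; the grasp point (between the pads) lies 19 mm behind it (r.grip_point_offset is the distance from the TCP to the grasp point, in m); z points along the fingers, x is the direction in which the jaws open and shut, and the axes are right-handed (so a half turn about z gives the same grasp; the last joint's range is limited). The gripper opens to 85 mm and grips with 20 to 120 N. Pads are 22 mm wide; open, the fingers measure 114 mm over their backs; the gripper's body (76 mm by 85 mm) begins 54 mm behind the grasp point. The pads swing forward as they close: fully open they stand 13 mm farther back than shut.
Start: joints at [1.196, 0.377, 0.081, 1.274, 0, 1.46], TCP at [0.15, 0.555, 0.231] pointing down, gripper open.
Joint ranges: [-2.72, 2.72], [-0.84, 1.66], [-1.02, 1.22], [-1.77, 2.12], [-1.37, 1.28], [-3.14, 3.14]. Speed limits (rad/s): [2.57, 2.57, 3.14, 3.14, 3.14, 3.14].

### API

Orientations are given as [roll, pitch, yaw] about the fixed x, y, z axes, in that order (R = Rz(yaw) Ry(pitch) Rx(roll)).
In Python, from rig import r, optics, job, nets gives the robot as it stands.
- The arm moves only by the tool carry_out, never from a script. Its argument "series" is a list of rows, each an object with "delta_pos": the shift along the tool's x, y, z in mm, a list of three; "dr": the turn, a rotation vector about the tool's x, y, z in rad, a list of three; "gripper": the finger opening in mm, from 0 to 85.4. In form: [{"delta_pos": [dx, dy, dz], "dr": [wx, wy, wz], "gripper": gripper}, ...]. A call has 1 to 10 rows; each row shifts and turns the commanded pose from where the row before left it, along the tool's axes as they then stand; what a row does not reach is not made up. A row lasts 1/10 s, in which the tool goes at most 50 mm and 8.59 degrees, less where a joint would pass 70% of its speed; a pose out of reach is approached as far as the arm can. A call is refused whole if a number of a shift passes 50 or a number of a turn 0.15, either way. A call with a gripper value outside its range is refused whole. The fingers move at their own pace and stop on an object; the grip force is fixed at half the most. Time passes only in rows, so rows that do not move let the fingers close. It gives the time, the measured TCP pose, the force and the opening at its end, in the units of the state.
- r.get_state(): the state, without advancing time (a new reading comes with each control period).
- optics.get_image(name): name is "scene" or "top" or "wrist"; returns a dict with "pixels" (420x560x3 uint8, red, green, blue), "fx", "fy", "cx", "cy" (pixels), "k1" (the pictures are not rectified: a ray, as slopes to the right and down, at radius r is drawn at 1 + k1 r^2 times it, then the intrinsics apply), "R" (3x3) and "t" (3): a world point X has camera coordinates R X + t. Camera axes: x right, y down, z forward; pixel columns grow to the right and rows downward; lengths in m; the calibration is good to about 2 mm. A picture is of the moment at which its call begins. There is no depth.
- job.hand_in(): hands the job in, once; it reports no verdict.
Trained networks look in a picture, given as the dict that the camera call returned (one of the last four; its "shot" number tells which), for a name from the list of things; names that differ only in an ending like _2 or _b are one class to them, and where a whole thing is asked for, a point or a joint stands for the part that bears it (a point fixed in the world has none). Each returns a list of dicts, best first, with "confidence" (0 to 1); they miss things now and then, are a little off and sometimes report something else, mostly with a low value. They report only what shows in the picture. A call takes as long as a camera call. They do not tell look-alikes from the thing itself.
- nets.silhouettes(picture, thing): "pixels" (420x560 bool, what is visible of it) and "rect" ([left, top, right, bottom] in pixels, round what is visible of it).
- nets.pinpoint(picture, thing): "uv" ([column, row] in pixels: a listed point, or the origin of a listed thing).
The state is a dict: "clock": time; "joint_pos": joint angles; "joint_velocities": joint speeds; "tau": joint torques, N m; "eef_pos": TCP position; "tcp_rot": TCP orientation; "contact_force": force on the tool from outside, world axes, zero at the start; "wrist_torque": the same for the moment, N m; "opening": opening from 0.0 (shut) to 1.0 (fully open).
Only numpy, scipy, OpenCV 4.12 (cv2) and the standard library are available. Lean on these libraries where they do the work, as an engineer would, in place of code of your own. Each camera call takes 0.05 s, during which the arm holds its last target.

## Working session

There is one attempt and no reset: what is moved stays moved. The work goes in short steps, Python scripts to look and compute and a tool call to move; the robot and the scene stay as the last step left them, time stands still between calls to the robot, and variables do not carry over. Pictures are saved under pics/ and viewed, and the job is handed in when it is done.

Besides the shell and the picture viewer there is one more tool, called after "Call:" by a JSON object that holds its "op" and its "data", one argument or row to a line. carry_out: Moves the arm, as the interface text tells. Its arguments: {"type":"object","properties":{"series":{"type":"array"}},"required":["series"]}

```bash
ls; mkdir -p pics; python3 - <<'E'
from rig import r, optics, job, nets
import cv2, pprint
pprint.pprint(r.get_state())
for n in ["scene","top","wrist"]:
    im=optics.get_image(n); cv2.imwrite(f"pics/{n}0.png",im["pixels"][:,:,::-1])
    print(n,im["fx"],im["fy"],im["cx"],im["cy"],im["k1"],im["R"],im["t"],im.get("shot"))
E
```

```text
pics
{'clock': 0.0,
 'contact_force': array([-0.46279586,  0.87922075,  0.16603159]),
 'eef_pos': array([0.1502059 , 0.55434069, 0.23032917]),
 'joint_pos': array([1.19572969e+00, 3.78113046e-01, 7.96176347e-02, 1.27441925e+00,
       3.23874227e-05, 1.46050140e+00]),
 'joint_velocities': array([ 0.00079062, -0.00160255,  0.00096617, -0.00129278, -0.00087357,
       -0.00037101]),
 'opening': 0.9980950695032315,
 'tau': array([ 8.10616120e-05, -4.63603020e+01,  2.69876969e+01,  2.08861398e-02,
        9.54054303e-05,  8.95759541e-06]),
 'tcp_rot': array([-3.14132729e+00,  2.10189572e-03,  1.30602486e+00]),
 'wrist_torque': array([-0.00568757, -0.05944102, -0.0132508 ])}
scene 421.87942459405207 421.87942459405207 277.20293297549586 214.89266303947414 -0.05070507749900236 [[ 0.47909004  0.87763132  0.01536236]
 [ 0.74779559 -0.39892416 -0.53071769]
 [-0.45964605  0.26574947 -0.84740942]] [-0.32803706 -0.31608845  1.25061778] 1
top 511.26875277899705 511.26875277899705 278.5329255286098 205.8550053764152 -0.09650691418273424 [[-0.00345176 -0.99994571  0.00983216]
 [-0.98489863  0.00169754 -0.17312366]
 [ 0.17309757 -0.01028127 -0.98485102]] [0.07476569 0.56713571 1.39613439] 2
wrist 302.1212136264267 302.1212136264267 277.01337903921507 211.20808191499185 -0.05507023746376337 [[ 0.25949618  0.96573969 -0.00293003]
 [ 0.93044514 -0.24919739  0.26864941]
 [ 0.25871525 -0.07243973 -0.96323357]] [-0.57290511 -0.03536252  0.37897844] 3
```

View pics/scene0.png

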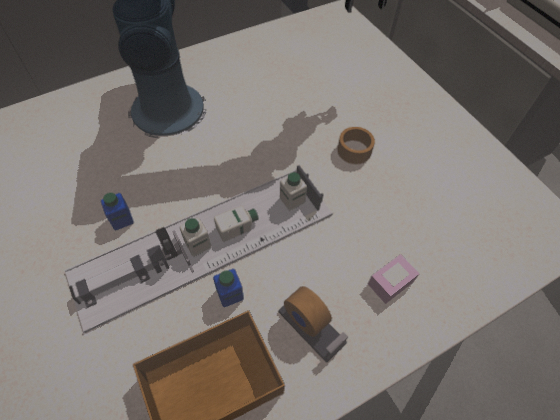

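View pics/top0.png

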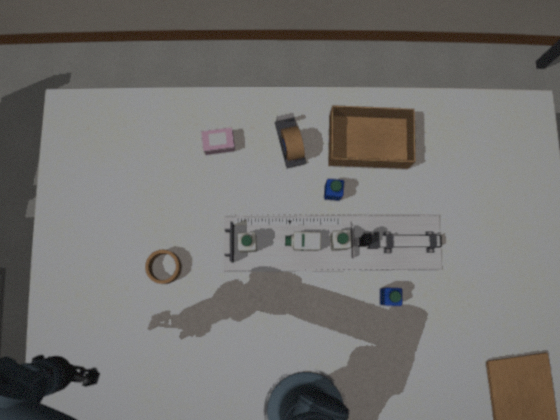

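View pics/wrist0.png

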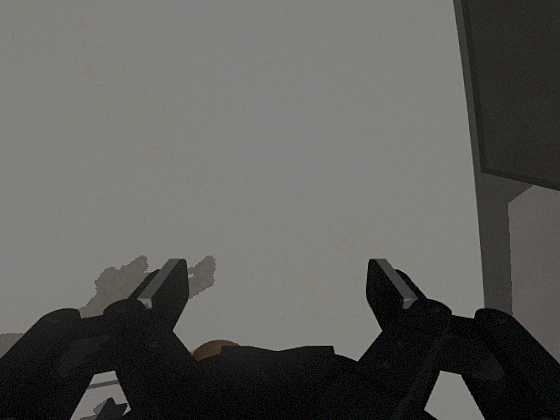

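The top view shows the lane running along world y, with the stop at about (233,242), the fallen bottle at (305,241), the pusher grip at (368,240), and the scale on the far (+x) side. Next I'll locate these in both views.

```bash
cat > h.py <<'E'
import numpy as np, cv2
from scipy.optimize import least_squares
def cam(im):
    return {k:np.array(im[k]) if k in("R","t") else im[k] for k in ("fx","fy","cx","cy","k1","R","t")}
def proj(im,X):
    X=np.atleast_2d(X); c=X@np.array(im["R"]).T+np.array(im["t"])
    s=c[:,:2]/c[:,2:]; r2=(s**2).sum(1,keepdims=True); s=s*(1+im["k1"]*r2)
    return s*[im["fx"],im["fy"]]+[im["cx"],im["cy"]]
def ray(im,uv):
    d=(np.array(uv)-[im["cx"],im["cy"]])/[im["fx"],im["fy"]]; s=d.copy()
    for _ in range(30): s=d/(1+im["k1"]*(s@s))
    R=np.array(im["R"]); v=R.T@np.array([s[0],s[1],1.]); o=-R.T@np.array(im["t"])
    return o,v/np.linalg.norm(v)
def at_z(im,uv,z):
    o,v=ray(im,uv); return o+v*(z-o[2])/v[2]
def tri(obs):
    A=np.zeros((3,3));b=np.zeros(3);L=[]
    for im,uv in obs:
        o,v=ray(im,uv);P=np.eye(3)-np.outer(v,v);A+=P;b+=P@o;L.append((o,P))
    X=np.linalg.solve(A,b)
    return X,[float(np.linalg.norm(P@(X-o))) for o,P in L]
E
python3 - <<'E'
from rig import r, optics, job, nets
from h import *
import pickle
S=optics.get_image("scene");T=optics.get_image("top")
np.set_printoptions(precision=4,suppress=True)
for n in ["lane","mark","tube_mouth","pusher","grip","bottle_fallen","bottle_stop","bottle_pusher"]:
    a=nets.pinpoint(S,n);b=nets.pinpoint(T,n)
    print(n,[(np.round(q["uv"],1).tolist(),round(q["confidence"],2)) for q in a],"|",[(np.round(q["uv"],1).tolist(),round(q["confidence"],2)) for q in b])
    if a and b: print("   ",*tri([(S,a[0]["uv"]),(T,b[0]["uv"])]))
pickle.dump((S,T),open("st.pkl","wb"))
E
```

```text
lane [([301.2, 196.9], 0.64)] | [([236.9, 243.1], 0.92)]
    [0.4658 0.1916 0.0041] [0.0016709633254012135, 0.001670963325401218]
mark [([260.6, 234.7], 0.55)] | [([290.8, 227.3], 0.83)]
    [0.5138 0.042  0.0058] [0.0047922873959552114, 0.0047922873959552244]
tube_mouth [([159.3, 250.8], 0.86)] | [([364.5, 237.9], 0.88)]
    [ 0.4731 -0.1758  0.0543] [0.00889549930559539, 0.008895499305595491]
pusher [([186.2, 248.3], 0.81), ([391.8, 283.9], 0.37)] | [([351.5, 242.5], 0.88)]
    [ 0.4678 -0.1315  0.0132] [0.005026909208900157, 0.005026909208900145]
grip [([165.7, 235.8], 0.93)] | [([365.1, 238.5], 0.54)]
    [ 0.4685 -0.1596  0.0991] [0.0009530324913378255, 0.0009530324913378482]
bottle_fallen [([219.4, 228.1], 0.9)] | [([320.1, 239.5], 0.63)]
    [ 0.4728 -0.0414  0.0431] [0.0020004659890039407, 0.0020004659890039355]
bottle_stop [] | []
bottle_pusher [([197.4, 245.6], 0.94), ([227.5, 295.5], 0.92), ([121.0, 217.8], 0.86)] | [([387.7, 296.9], 0.85), ([333.2, 190.5], 0.84), ([337.5, 244.6], 0.72)]
    [ 0.3559 -0.1736 -0.1009] [0.09681738426266431, 0.09681738426266426]
```

```bash
python3 - <<'E'
import pickle,cv2
from h import *
S,T=pickle.load(open("st.pkl","rb"))
for im,n,(x0,y0,x1,y1),s in [(S,"s",(60,160,345,330),2.8),(T,"t",(215,200,455,285),3.3)]:
    p=im["pixels"][y0:y1,x0:x1,::-1]
    p=cv2.convertScaleAbs(p,alpha=1.6)
    cv2.imwrite(f"pics/{n}z.png",cv2.resize(p,None,fx=s,fy=s,interpolation=cv2.INTER_CUBIC))
E
```

```text
(no output)
```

View pics/sz.png

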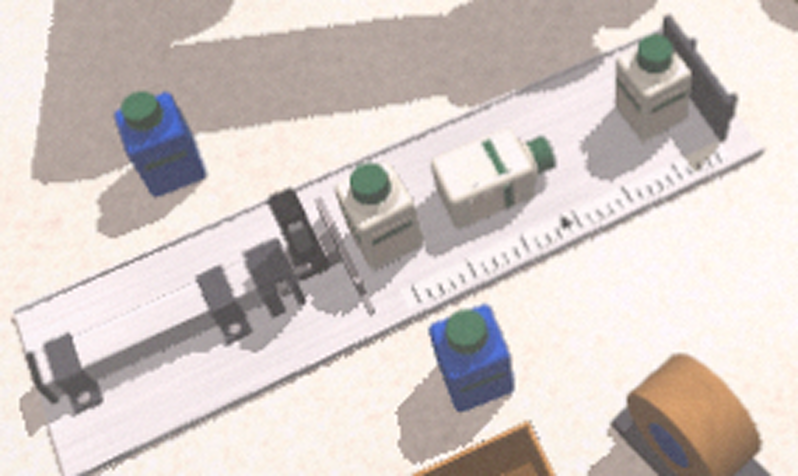

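View pics/tz.png

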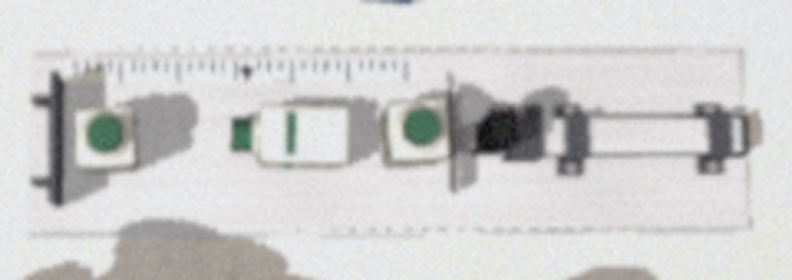

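```bash
python3 - <<'E'
import pickle
from h import *
S,T=pickle.load(open("st.pkl","rb"))
np.set_printoptions(precision=4,suppress=True)
def t(x,y):return (215+(x+.5)/3.3-.5,200+(y+.5)/3.3-.5)
def s(x,y):return (60+(x+.5)/2.8-.5,160+(y+.5)/2.8-.5)
for n,p in dict(c1=(747,50),c2=(747,233),e1=(100,50),e2=(100,234)).items(): print(n,at_z(T,t(*p),.010))
for n,p in {"50":(120,73),"100":(178,73),"mark":(247,77),"200":(292,73),"300":(408,72)}.items(): print(n,at_z(T,t(*p),.006))
print("scene mark",at_z(S,s(567,225),.006))
print("mark tri",tri([(T,t(247,78)),(S,s(567,227))]))
print("scene corners",at_z(S,s(15,315),.01),at_z(S,s(68,475),.01),at_z(S,s(763,152),.01))
for n,a,b in [("capstop",(106,132),(655,47)),("cappush",(423,126),(371,178)),("blackgrip",(497,128),(291,212))]:
    print(n,tri([(T,t(*a)),(S,s(*b))]))
# fallen bottle
for n,a,z in [("cap",(242,135),.031),("neck+x",(260,103),.056),("foot+x",(349,105),.056),("foot-x",(349,165),.056),("neck-x",(260,165),.056)]: print(n,at_z(T,t(*a),z))
E
```

```text
c1 [ 0.5467 -0.4038  0.01  ]
c2 [ 0.3849 -0.3949  0.01  ]
e1 [0.5481 0.1702 0.01  ]
e2 [0.3875 0.1691 0.01  ]
50 [0.5282 0.1527 0.006 ]
100 [0.5281 0.1018 0.006 ]
mark [0.5245 0.0413 0.006 ]
200 [0.5279 0.0017 0.006 ]
300 [ 0.5286 -0.1005  0.006 ]
scene mark [0.5306 0.0429 0.006 ]
mark tri (array([ 0.526 ,  0.0428, -0.0053]), [0.002064932358656509, 0.0020649323586565613])
scene corners [ 0.394  -0.3969  0.01  ] [ 0.546 -0.394  0.01 ] [0.5493 0.2299 0.01  ]
capstop (array([0.4655, 0.1602, 0.1092]), [0.0010843139227181863, 0.0010843139227181056])
cappush (array([ 0.47  , -0.0977,  0.1055]), [0.0013417162853085977, 0.0013417162853084778])
blackgrip (array([ 0.4679, -0.1614,  0.102 ]), [0.0009884625049313759, 0.0009884625049313427])
cap [0.4707 0.0467 0.031 ]
neck+x [0.4952 0.032  0.056 ]
foot+x [ 0.4933 -0.0434  0.056 ]
foot-x [ 0.4424 -0.0425  0.056 ]
neck-x [0.4427 0.0324 0.056 ]
```

Call:
{"op": "carry_out", "data": {
  "series": [
    {"delta_pos":[0,0,-8],"dr":[0,0,0.145],"gripper":85},
    {"delta_pos":[0,0,-8],"dr":[0,0,0.145],"gripper":85},
    {"delta_pos":[0,0,-8],"dr":[0,0,0.145],"gripper":85},
    {"delta_pos":[0,0,-8],"dr":[0,0,0.145],"gripper":85},
    {"delta_pos":[0,0,-8],"dr":[0,0,0.145],"gripper":85},
    {"delta_pos":[0,0,-8],"dr":[0,0,0.145],"gripper":85},
    {"delta_pos":[0,0,-8],"dr":[0,0,0.145],"gripper":85},
    {"delta_pos":[0,0,-8],"dr":[0,0,0.145],"gripper":85},
    {"delta_pos":[0,0,-8],"dr":[0,0,0.145],"gripper":85}
  ]
}}

```text
clock: 1.95
eef_pos: [0.1505, 0.555, 0.3037]
tcp_rot: [-3.141, -0.0, -0.005]
contact_force: [-0.3, -0.0, -0.7]
opening: 0.998
```

Call:
{"op": "carry_out", "data": {
  "series": [
    {"delta_pos":[22,39,0],"dr":[0,0,0],"gripper":85},
    {"delta_pos":[22,39,0],"dr":[0,0,0],"gripper":85},
    {"delta_pos":[22,39,0],"dr":[0,0,0],"gripper":85},
    {"delta_pos":[22,39,0],"dr":[0,0,0],"gripper":85},
    {"delta_pos":[22,39,0],"dr":[0,0,0],"gripper":85},
    {"delta_pos":[22,39,0],"dr":[0,0,0],"gripper":85},
    {"delta_pos":[22,39,0],"dr":[0,0,0],"gripper":85},
    {"delta_pos":[22,39,0],"dr":[0,0,0],"gripper":85},
    {"delta_pos":[22,39,0],"dr":[0,0,0],"gripper":85},
    {"delta_pos":[22,39,0],"dr":[0,0,0],"gripper":85}
  ]
}}

```text
clock: 2.95
eef_pos: [0.3714, 0.1635, 0.3036]
tcp_rot: [-3.141, -0.001, 0.001]
contact_force: [0.6, 0.8, -0.2]
opening: 0.996
```

```bash
cat > st.py <<'E'
from rig import r, optics, job, nets
from h import *
from scipy.spatial.transform import Rotation as Ro
import json,time
np.set_printoptions(precision=4,suppress=True)
def state(p=True):
    s=r.get_state()
    open("log.jsonl","a").write(json.dumps([list(s["joint_pos"]),list(s["eef_pos"]),list(s["tcp_rot"])])+"\n")
    if p: print(round(s["clock"],2),"q",s["joint_pos"],"p",s["eef_pos"],"rpy",s["tcp_rot"],"F",s["contact_force"],"op",s["opening"])
    return s
def shot(n,f,crop=None,sc=1):
    im=optics.get_image(n);p=cv2.convertScaleAbs(im["pixels"][:,:,::-1],alpha=1.6)
    if crop: x0,y0,x1,y1=crop;p=p[y0:y1,x0:x1]
    cv2.imwrite(f"pics/{f}.png",cv2.resize(p,None,fx=sc,fy=sc,interpolation=cv2.INTER_CUBIC));return im
E
python3 - <<'E'
from st import *
state();print([a for a in dir(r) if a[0]!='_'])
E
```

```text
2.95 q [ 0.258   0.0202 -0.1802  1.3694  0.0002  1.8277] p [0.3714 0.1635 0.3036] rpy [-3.1412 -0.0009  0.0011] F [ 0.6366  0.7936 -0.2025] op 0.9956514655173453
['IKError', 'get_state', 'grip_point_offset']
```

Call:
{"op": "carry_out", "data": {
  "series": [
    {"delta_pos":[24,35,0],"dr":[0,0,0],"gripper":85},
    {"delta_pos":[24,35,0],"dr":[0,0,0],"gripper":85},
    {"delta_pos":[24,35,0],"dr":[0,0,0],"gripper":85},
    {"delta_pos":[24,35,0],"dr":[0,0,0],"gripper":85},
    {"delta_pos":[0,0,0],"dr":[0,0,0],"gripper":85}
  ]
}}

```text
clock: 3.45
eef_pos: [0.4695, 0.0215, 0.3028]
tcp_rot: [3.14, -0.001, -0.005]
contact_force: [-0.9, 0.7, -0.8]
opening: 0.995
```

```bash
python3 - <<'E'
from st import *
s=state()
W=shot("wrist","w1"); 
for n in ["bottle_fallen","bottle_stop","bottle_pusher","grip","mark","tube_mouth","lane","pusher"]:
    print(n,[(np.round(q["uv"],1).tolist(),round(q["confidence"],2)) for q in nets.pinpoint(W,n)],[(q["rect"],round(q["confidence"],2)) for q in nets.silhouettes(W,n)][:2])
import pickle;pickle.dump(W,open("w1.pkl","wb"))
E
```

```text
3.45 q [-0.0884  0.151  -0.0373  1.3814 -0.0013  1.4873] p [0.4695 0.0215 0.3028] rpy [ 3.1402 -0.0011 -0.0049] F [-0.8913  0.7293 -0.802 ] op 0.994745022763528
bottle_fallen [([276.5, 224.0], 0.74)] [([260.6, 149.0, 300.5, 229.5], 0.8)]
bottle_stop [([275.1, 72.3], 0.65), ([475.0, 162.8], 0.38)] [([250.9, 32.6, 294.2, 92.5], 0.86)]
bottle_pusher [([372.4, 243.3], 0.88), ([185.9, 325.2], 0.74), ([280.3, 251.3], 0.67)] [([259.3, 239.4, 298.7, 294.8], 0.94), ([354.1, 226.7, 403.4, 273.9], 0.92)]
grip [([275.8, 320.7], 0.82)] [([247.3, 270.2, 313.1, 336.4], 0.87)]
mark [([271.8, 318.2], 0.75), ([313.3, 160.0], 0.63)] [([213.0, 10.3, 334.8, 349.7], 0.93)]
tube_mouth [([271.0, 310.7], 0.86)] [([210.5, 10.9, 336.7, 352.2], 0.93)]
lane [([272.6, 42.6], 0.8)] [([211.1, 9.7, 336.3, 351.8], 0.83)]
pusher [] [([248.4, 270.6, 310.6, 333.9], 0.58)]
```

View pics/w1.png

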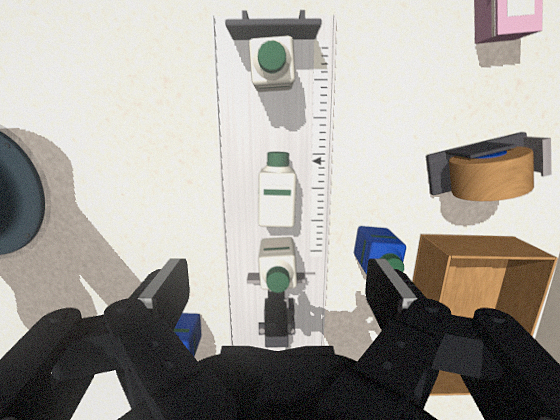

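The wrist view shows the fallen bottle at (278,195) with its cap up-image (+y), the arrowhead at (314,160), the stop bottle's cap at (271,56), the pusher bottle's cap at (279,278), and the black grip near (276,310).

```bash
python3 - <<'E'
from st import *
import pickle
W=pickle.load(open("w1.pkl","rb"));S,T=pickle.load(open("st.pkl","rb"))
def t(x,y):return (215+(x+.5)/3.3-.5,200+(y+.5)/3.3-.5)
def s(x,y):return (60+(x+.5)/2.8-.5,160+(y+.5)/2.8-.5)
for n,p,z in [("neck-",(260,168),.056),("neck+",(297,168),.056),("foot-",(258,228),.056),("foot+",(298,228),.056),("cap",(278,152),.031),("mark",(313,160),.006),("lane-",(217,60),.01),("lane+",(335,60),.01),("lane-b",(228,250),.01),("lane+b",(331,250),.01),("stopL",(229,38),.006),("stopR",(321,38),.006)]:
    print(n,at_z(W,p,z))
for n,a,b,c in [("mark",(313,160),(247,78),(567,227)),("neck+",(297,168),(260,103),(433,161)),("foot+",(298,228),(349,105),None),("foot-",(258,228),(349,165),None),("capstop",(271,56),(106,132),(655,47)),("cappush",(279,278),(423,126),(371,178)),("stripe",(278,191),(291,133),(496,157))]:
    o=[(W,p)for p in[b]][:0]+[(W,a),(T,t(*b))]
    if c and n!="neck+": o.append((S,s(*c)))
    print(n,*tri(o))
f=cv2.convertScaleAbs(W["pixels"][140:345,205:345,::-1],alpha=1.4)
cv2.imwrite("pics/w1z.png",cv2.resize(f,None,fx=2.9,fy=2.9,interpolation=cv2.INTER_CUBIC))
E
```

```text
neck- [0.4466 0.0373 0.056 ]
neck+ [0.4943 0.0372 0.056 ]
foot- [ 0.4425 -0.0443  0.056 ]
foot+ [ 0.4969 -0.0444  0.056 ]
cap [0.4699 0.0556 0.031 ]
mark [0.5205 0.042  0.006 ]
lane- [0.389  0.1757 0.01  ]
lane+ [0.546  0.1752 0.01  ]
lane-b [ 0.3919 -0.0962  0.01  ]
lane+b [ 0.5522 -0.0966  0.01  ]
stopL [0.4054 0.2035 0.006 ]
stopR [0.5271 0.2032 0.006 ]
mark [ 0.5245  0.0422 -0.0069] [0.0028996901423628974, 0.0016227545074024743, 0.003280729387502434]
neck+ [0.498  0.0316 0.0215] [0.0017574726189839062, 0.0017574726189837386]
foot+ [ 0.495  -0.0437  0.0566] [0.0018580375174885536, 0.0018580375174883977]
foot- [ 0.4424 -0.0423  0.0608] [0.0004809443017190302, 0.00048094430171895784]
capstop [0.4644 0.1602 0.1081] [0.0017720779123165224, 0.0011839251836777969, 0.0017281443517572896]
cappush [ 0.4699 -0.097   0.1027] [0.0020698670730263024, 0.0024097688469151514, 0.001217018511143471]
stripe [0.4698 0.0072 0.057 ] [8.518701845360714e-05, 0.0011275009348077516, 0.0011149425874218816]
```

View pics/w1z.png

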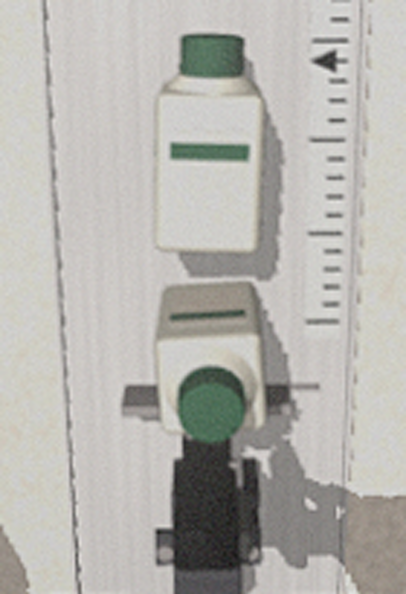

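Call:
{"op": "carry_out", "data": {
  "series": [
    {"delta_pos":[0,-5,49],"dr":[0,0,0],"gripper":85},
    {"delta_pos":[0,-5,49],"dr":[0,0,0],"gripper":85},
    {"delta_pos":[0,-5,49],"dr":[0,0,0],"gripper":85},
    {"delta_pos":[0,-5,49],"dr":[0,0,0],"gripper":85},
    {"delta_pos":[0,0,0],"dr":[-0.145,0,0],"gripper":85},
    {"delta_pos":[0,0,0],"dr":[-0.145,0,0],"gripper":85},
    {"delta_pos":[0,0,0],"dr":[-0.145,0,0],"gripper":85},
    {"delta_pos":[0,0,0],"dr":[0,0,0],"gripper":85}
  ]
}}

```text
clock: 5.1
eef_pos: [0.4662, 0.0481, 0.1056]
tcp_rot: [2.706, 0.004, 0.007]
contact_force: [-0.5, 0.3, -0.4]
opening: 0.993
```

```bash
python3 - <<'E'
from st import *
s=state();R=Ro.from_euler("xyz",s["tcp_rot"]).as_matrix()
print(R); print("to go, tool mm", R.T@(np.array([.469,0,.0168])-s["eef_pos"])*1000)
W=shot("wrist","w2")
E
```

```text
5.1 q [ 0.2399  0.3615 -0.3664  0.9538 -0.4224  1.8269] p [0.4662 0.0481 0.1056] rpy [2.7057 0.0039 0.0068] F [-0.5181  0.3126 -0.3793] op 0.9925432902429393
[[ 1.      0.0078 -0.0006]
 [ 0.0068 -0.9065 -0.4222]
 [-0.0039  0.4222 -0.9065]]
to go, tool mm [  2.8072   6.0867 100.7863]
```

View pics/w2.png

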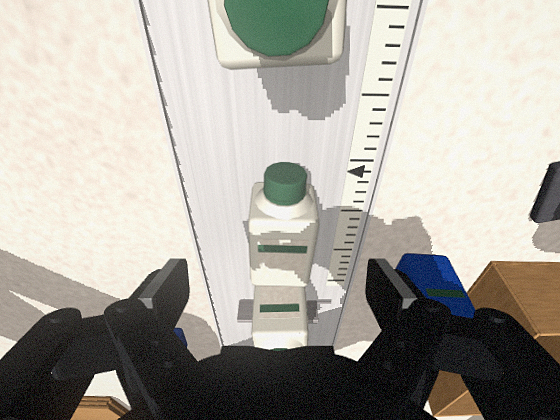

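Call:
{"op": "carry_out", "data": {
  "series": [
    {"delta_pos":[3,6,25],"dr":[0,0,0],"gripper":85},
    {"delta_pos":[0,0,25],"dr":[0,0,0],"gripper":85},
    {"delta_pos":[0,0,25],"dr":[0,0,0],"gripper":85},
    {"delta_pos":[0,0,25],"dr":[0,0,0],"gripper":85},
    {"delta_pos":[0,0,0],"dr":[0,0,0],"gripper":85}
  ]
}}

```text
clock: 5.65
eef_pos: [0.4677, -0.0045, 0.0175]
tcp_rot: [2.708, 0.004, -0.003]
contact_force: [-0.7, 0.3, 0.5]
opening: 0.99
```

```bash
python3 - <<'E'
from st import *
s=state();R=Ro.from_euler("xyz",s["tcp_rot"]).as_matrix()
print("to go, tool mm", R.T@(np.array([.469,0,.0168])-s["eef_pos"])*1000)
W=shot("wrist","w3");S=shot("scene","s3",(60,130,345,330),2.5)
E
```

```text
5.65 q [ 0.1319  0.4391 -0.523   0.6747 -0.429   1.7192] p [ 0.4677 -0.0045  0.0175] rpy [ 2.7078  0.0039 -0.0029] F [-0.6966  0.3399  0.4902] op 0.9903878850330581
to go, tool mm [ 1.3248 -4.3317 -1.2892]
```

View pics/w3.png

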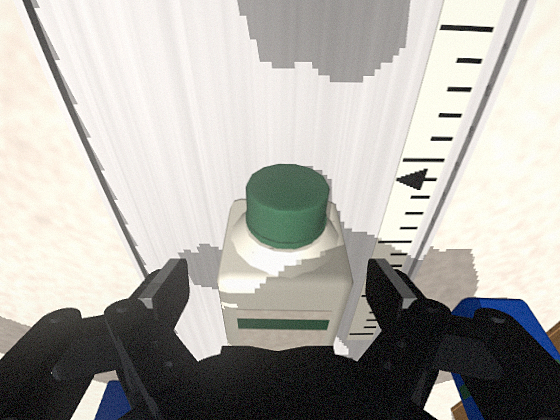

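View pics/s3.png

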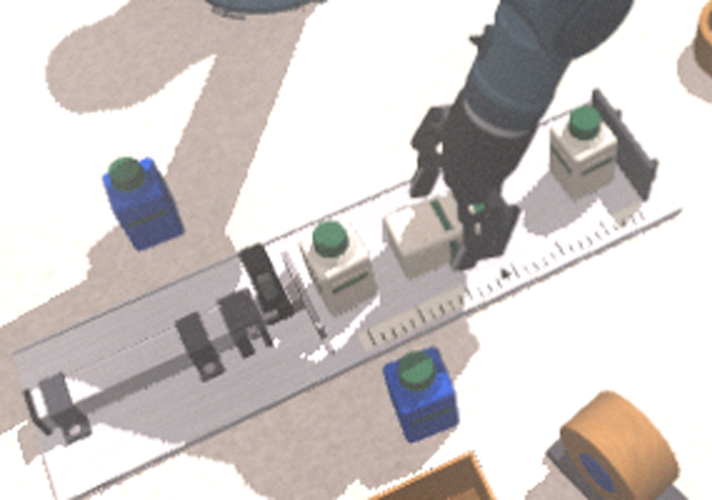

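Call:
{"op": "carry_out", "data": {
  "series": [
    {"delta_pos":[3,-2,0],"dr":[0,0,0],"gripper":85},
    {"delta_pos":[0,0,0],"dr":[0,0,0],"gripper":30},
    {"delta_pos":[0,0,0],"dr":[0,0,0],"gripper":30},
    {"delta_pos":[0,0,0],"dr":[0,0,0],"gripper":30},
    {"delta_pos":[0,0,0],"dr":[0,0,0],"gripper":30},
    {"delta_pos":[0,0,0],"dr":[0,0,0],"gripper":30},
    {"delta_pos":[0,0,0],"dr":[0,0,0],"gripper":30},
    {"delta_pos":[0,0,0],"dr":[0,0,0],"gripper":30}
  ]
}}

```text
clock: 6.55
eef_pos: [0.4737, -0.0, 0.0191]
tcp_rot: [2.707, -0.001, 0.002]
contact_force: [-1.4, 2.0, 6.0]
opening: 0.581
```

```bash
python3 - <<'E'
from st import *
s=state();R=Ro.from_euler("xyz",s["tcp_rot"]).as_matrix();print(R)
E
```

```text
6.55 q [ 0.1406  0.4439 -0.5091  0.6807 -0.4305  1.7235] p [ 0.4737 -0.      0.0191] rpy [ 2.7068 -0.0012  0.0019] F [-1.3589  2.0444  5.9997] op 0.5810643897197393
[[ 1.      0.0012  0.0019]
 [ 0.0019 -0.9069 -0.4213]
 [ 0.0012  0.4213 -0.9069]]
```

Call:
{"op": "carry_out", "data": {
  "series": [
    {"delta_pos":[0,9,-20],"dr":[0,0,0],"gripper":30},
    {"delta_pos":[0,18,-39],"dr":[0,0,0],"gripper":30},
    {"delta_pos":[0,18,-39],"dr":[0,0,0],"gripper":30},
    {"delta_pos":[0,18,-39],"dr":[0,0,0],"gripper":30},
    {"delta_pos":[0,18,-39],"dr":[0,0,0],"gripper":30},
    {"delta_pos":[0,-5,0],"dr":[0.145,0,0],"gripper":30},
    {"delta_pos":[0,-5,0],"dr":[0.145,0,0],"gripper":30},
    {"delta_pos":[0,-5,0],"dr":[0.145,0,0],"gripper":30},
    {"delta_pos":[0,0,0],"dr":[0,0,0],"gripper":30}
  ]
}}

```text
clock: 7.45
eef_pos: [0.4731, 0.0121, 0.2081]
tcp_rot: [-3.141, -0.001, -0.004]
contact_force: [0.3, -0.2, -1.6]
opening: 0.58
```

```bash
python3 - <<'E'
from st import *
s=state()
W=shot("wrist","w4");S=shot("scene","s4",(60,130,345,330),2.5)
E
```

```text
7.45 q [-0.109   0.1804 -0.2463  1.1434  0.0005  1.4659] p [0.4731 0.0121 0.2081] rpy [-3.1412 -0.0007 -0.0041] F [ 0.3221 -0.23   -1.6156] op 0.5798963504894761
```

View pics/s4.png

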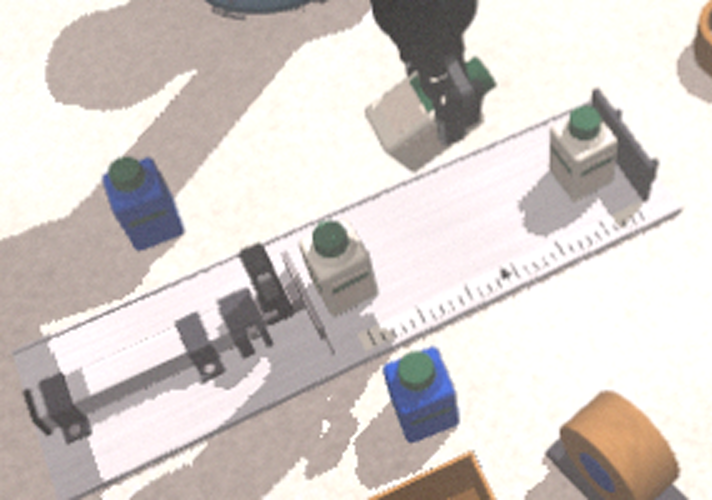

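Call:
{"op": "carry_out", "data": {
  "series": [
    {"delta_pos":[0,0,0],"dr":[0,0,-0.143],"gripper":30},
    {"delta_pos":[0,0,0],"dr":[0,0,-0.143],"gripper":30},
    {"delta_pos":[0,0,0],"dr":[0,0,-0.143],"gripper":30},
    {"delta_pos":[0,0,0],"dr":[0,0,-0.143],"gripper":30},
    {"delta_pos":[0,0,0],"dr":[0,0,-0.143],"gripper":30},
    {"delta_pos":[0,0,0],"dr":[0,0,-0.143],"gripper":30},
    {"delta_pos":[0,0,0],"dr":[0,0,-0.143],"gripper":30},
    {"delta_pos":[0,0,0],"dr":[0,0,-0.143],"gripper":30},
    {"delta_pos":[0,0,0],"dr":[0,0,-0.143],"gripper":30},
    {"delta_pos":[0,0,0],"dr":[0,0,-0.143],"gripper":30}
  ]
}}

```text
clock: 8.55
eef_pos: [0.4724, 0.0159, 0.207]
tcp_rot: [-3.14, 0.002, 1.44]
contact_force: [0.3, -0.4, -0.9]
opening: 0.577
```

Call:
{"op": "carry_out", "data": {
  "series": [
    {"delta_pos":[18,0,0],"dr":[0,0,-0.143],"gripper":30},
    {"delta_pos":[0,0,0],"dr":[0.14,0,0],"gripper":30},
    {"delta_pos":[0,0,0],"dr":[0.14,0,0],"gripper":30},
    {"delta_pos":[0,0,0],"dr":[0.14,0,0],"gripper":30},
    {"delta_pos":[0,0,0],"dr":[0.14,0,0],"gripper":30},
    {"delta_pos":[0,0,0],"dr":[0,0,0],"gripper":30}
  ]
}}

```text
clock: 9.15
eef_pos: [0.4758, 0.0335, 0.1983]
tcp_rot: [-2.563, 0.001, 1.577]
contact_force: [1.1, -1.1, -3.4]
opening: 0.577
```

```bash
python3 - <<'E'
from st import *
s=state()
S=shot("scene","s5",(60,60,345,260),2.5)
E
```

```text
9.15 q [-0.0441  0.732   0.4007  1.8176 -0.0284 -0.042 ] p [0.4758 0.0335 0.1983] rpy [-2.5628  0.0008  1.5774] F [ 1.1048 -1.1196 -3.4136] op 0.5769822063941134
```

View pics/s5.png

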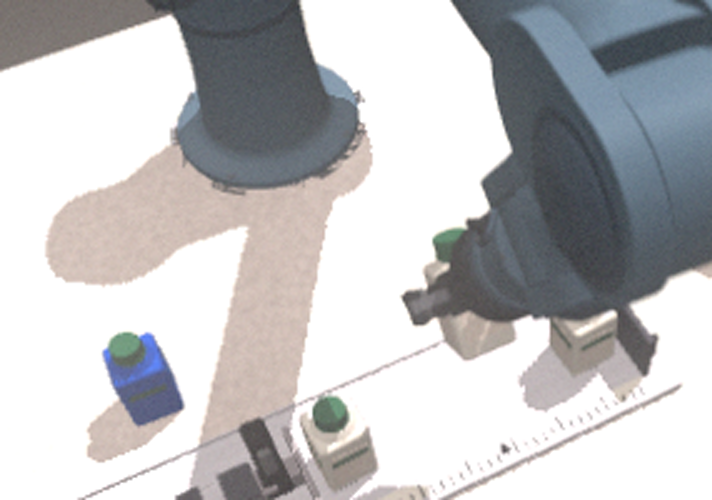

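Call:
{"op": "carry_out", "data": {
  "series": [
    {"delta_pos":[0,16,25],"dr":[0,0,0],"gripper":30},
    {"delta_pos":[0,16,25],"dr":[0,0,0],"gripper":30},
    {"delta_pos":[0,16,25],"dr":[0,0,0],"gripper":30},
    {"delta_pos":[0,16,25],"dr":[0,0,0],"gripper":30},
    {"delta_pos":[0,0,0],"dr":[0.14,0,0],"gripper":30},
    {"delta_pos":[0,0,0],"dr":[0.14,0,0],"gripper":30},
    {"delta_pos":[0,0,0],"dr":[0,0,0],"gripper":30}
  ]
}}

```text
clock: 9.9
eef_pos: [0.4747, 0.0331, 0.0818]
tcp_rot: [-2.289, 0.0, 1.576]
contact_force: [-1.2, -0.4, -5.3]
opening: 0.578
```

```bash
python3 - <<'E'
from st import *
s=state()
S=shot("scene","s6",(60,60,345,260),2.5)
T=shot("top","t6",(200,150,420,300),3)
E
```

```text
9.9 q [-0.0408  1.0783  0.5834  1.9285 -0.035  -0.0302] p [0.4747 0.0331 0.0818] rpy [-2.2885  0.0003  1.5761] F [-1.2292 -0.4355 -5.256 ] op 0.5779509726480021
```

View pics/s6.png

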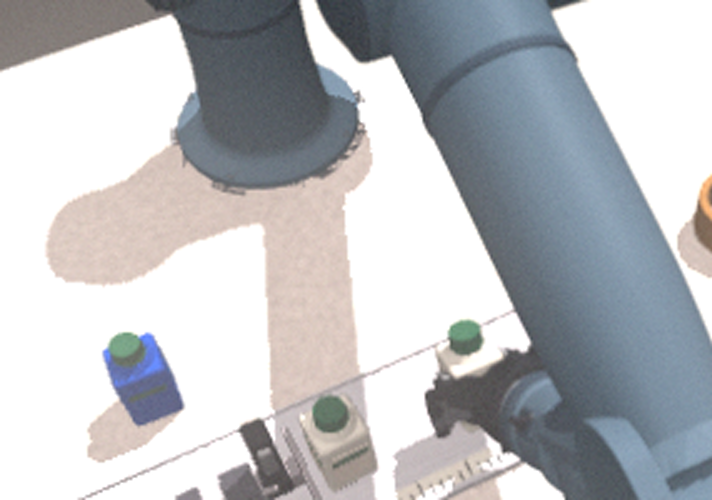

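View pics/t6.png

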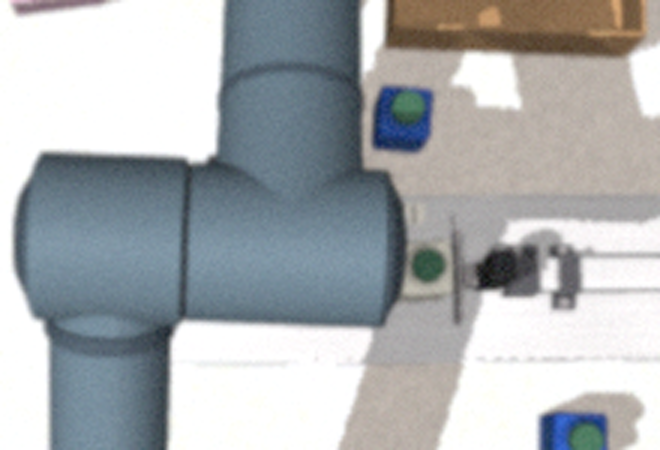

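```bash
python3 - <<'E'
from st import *
import pickle
S=shot("scene","s7")
S0,T0=pickle.load(open("st.pkl","rb"))
for p in [(277,120),(277,160),(285,167),(305,163),(303,118),(285,116)]: print(p,at_z(T0,p,.02),at_z(T0,p,.109))
E
```

```text
(277, 120) [0.8323 0.0767 0.02  ] [0.8007 0.0774 0.109 ]
(277, 160) [0.709 0.077 0.02 ] [0.685  0.0777 0.109 ]
(285, 167) [0.6878 0.0537 0.02  ] [0.6651 0.0558 0.109 ]
(305, 163) [ 0.6999 -0.0051  0.02  ] [0.6764 0.0007 0.109 ]
(303, 118) [ 0.8386 -0.001   0.02  ] [0.8067 0.0045 0.109 ]
(285, 116) [0.8448 0.0527 0.02  ] [0.8125 0.0549 0.109 ]
```

View pics/s7.png

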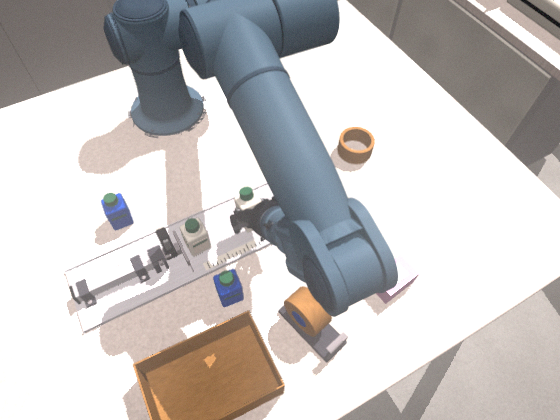

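```bash
python3 - <<'E'
from st import *
L=[json.loads(l) for l in open("log.jsonl")]
L.append([[1.19572969,.378113,.0796176,1.27441925,0,1.4605],[.1502059,.55434069,.23032917],[0,0,0]])
D=[(np.array(q),np.array(p)) for q,p,_ in L if abs(q[4])<.05]
print(len(D))
def fk(v,q):
    a,h,L1,f1,L2,f2,L3,lat=v
    e=np.array([a+L1*np.sin(q[1]+f1),h+L1*np.cos(q[1]+f1)])
    w=e+L2*np.array([np.cos(q[1]-q[2]+f2),-np.sin(q[1]-q[2]+f2)])
    p=q[1]-q[2]+q[3]; t=w+L3*np.array([np.cos(p),-np.sin(p)])
    return e,w,t
def res(v):
    o=[]
    for q,p in D:
        c,s=np.cos(q[0]),np.sin(q[0]); rr=c*p[0]+s*p[1]; l=-s*p[0]+c*p[1]
        t=fk(v,q)[2]; o+=[t[0]-rr,t[1]-p[2],(l-v[7]-v[6]*np.sin(q[4])*0)*.3]
    return o
best=None
for k in range(40):
    g=np.random.default_rng(k); v0=np.array([0,.15,.35,0,.3,0,.25,.0635])+g.normal(0,.1,8)
    f=least_squares(res,v0,bounds=([-.1,0,.1,-1.6,.1,-1,.1,0],[.1,.4,.7,1.6,.6,1,.45,.2]),x_scale=.1)
    if best is None or f.cost<best.cost-1e-9: best=f; print(f.cost,f.x)
for q,p in D:print(q[1:4],fk(best.x,q),p)
E
```

```text
6
5.861684264639969e-06 [ 0.0001  0.2595  0.4978 -0.0004  0.3904 -0.1882  0.4488  0.06  ]Traceback (most recent call last):
  File "<stdin>", line 21, in <module>
    return func(*args, **kwargs)
    raise ValueError("Initial guess is outside of provided bounds")
ValueError: Initial guess is outside of provided bounds
```

Call:
{"op": "carry_out", "data": {
  "series": [
    {"delta_pos":[0,0,0],"dr":[0.127,0,0],"gripper":30},
    {"delta_pos":[0,0,0],"dr":[0,0,0],"gripper":30}
  ]
}}

```text
clock: 10.25
eef_pos: [0.477, 0.0325, 0.084]
tcp_rot: [-2.175, 0.0, 1.575]
contact_force: [1.7, 0.4, -6.8]
opening: 0.578
```

```bash
cat > btl.py <<'E'
from st import *
R0=Ro.from_euler("xyz",[2.7068,-.0012,.0019]).as_matrix();p0=np.array([.4737,0,.0191])
def bottle(s):
    R=Ro.from_euler("xyz",s["tcp_rot"]).as_matrix();p=s["eef_pos"]
    M=R@R0.T; f=lambda X:p+M@(np.array(X)-p0)
    ax=M@[0,1,0]
    cor=[f([.4737+a,-.044,.031+b]) for a in(-.025,.025) for b in(-.025,.025)]
    return f([.4737,-.044,.031]),ax,np.array(cor),R,f
E
python3 - <<'E'
from btl import *
s=state();ft,ax,cor,R,f=bottle(s)
print("foot",ft,"axis",ax,"\ncorners",cor,"\nR",R)
S=shot("scene","s8",(170,150,330,290),4.5)
c=[f([.4737,.056,.031]),*cor]
uv=proj(S,np.array(c));print(uv)
p=cv2.imread("pics/s8.png")
for u in uv: cv2.circle(p,(int((u[0]-170)*4.5),int((u[1]-150)*4.5)),4,(0,0,255),-1)
cv2.imwrite("pics/s8b.png",p)
E
```

```text
10.25 q [-0.0406  1.2115  0.7757  2.1016 -0.0368 -0.0251] p [0.477  0.0325 0.084 ] rpy [-2.1746  0.0003  1.5747] F [ 1.7399  0.3641 -6.7786] op 0.5775516528402841
foot [0.4961 0.0325 0.0426] axis [-0.1682  0.0015  0.9858] 
corners [[0.4716 0.0074 0.0385]
 [0.5209 0.0077 0.0469]
 [0.4713 0.0574 0.0384]
 [0.5206 0.0577 0.0468]] 
R [[-0.0039  0.5678 -0.8232]
 [ 1.      0.002  -0.0034]
 [-0.0003 -0.8232 -0.5678]]
[[246.212  193.945 ]
 [237.2657 220.4291]
 [246.4254 234.5871]
 [255.9401 212.0336]
 [265.5419 225.7489]]
```

View pics/s8b.png

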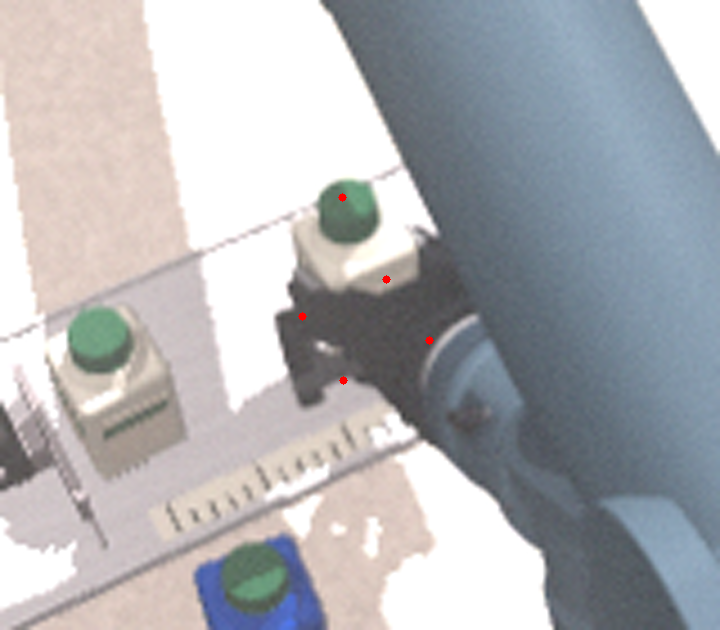

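Call:
{"op": "carry_out", "data": {
  "series": [
    {"delta_pos":[0,1.5,9.5],"dr":[0,0,0],"gripper":30},
    {"delta_pos":[0,1.5,9.5],"dr":[0,0,0],"gripper":30},
    {"delta_pos":[0,1.5,9.5],"dr":[0,0,0],"gripper":30},
    {"delta_pos":[0,1.5,9.5],"dr":[0,0,0],"gripper":30},
    {"delta_pos":[0,0,0],"dr":[0,0,0],"gripper":30}
  ]
}}

```text
clock: 10.8
eef_pos: [0.4498, 0.0324, 0.0685]
tcp_rot: [-2.186, 0.001, 1.574]
contact_force: [-0.4, -0.2, -1.3]
opening: 0.581
```

```bash
python3 - <<'E'
from btl import *
s=state();ft,ax,cor,R,f=bottle(s)
print("foot",ft,"axis",ax,"\ncorners",cor,"\ntau",s["wrist_torque"])
E
```

```text
10.8 q [-0.0425  1.1339  0.5714  1.9637 -0.038  -0.0262] p [0.4498 0.0324 0.0685] rpy [-2.1857  0.0005  1.5745] F [-0.4236 -0.2105 -1.2961] op 0.5810399448055829
foot [0.4694 0.0324 0.0273] axis [-0.1792  0.0018  0.9838] 
corners [[0.4449 0.0072 0.0229]
 [0.4941 0.0075 0.0318]
 [0.4447 0.0572 0.0227]
 [0.4939 0.0575 0.0317]] 
tau [ 0.0635 -0.9452 -0.033 ]
```

Call:
{"op": "carry_out", "data": {
  "series": [
    {"delta_pos":[0,4,3],"dr":[0.05,0,0],"gripper":30},
    {"delta_pos":[0,4,3],"dr":[0,0,0],"gripper":30},
    {"delta_pos":[0,2,1],"dr":[0,0,0],"gripper":30},
    {"delta_pos":[0,0,0],"dr":[0,0,0],"gripper":30}
  ]
}}

```text
clock: 11.2
eef_pos: [0.449, 0.0323, 0.0516]
tcp_rot: [-2.128, 0.0, 1.574]
contact_force: [-0.5, -0.0, -0.7]
opening: 0.58
```

```bash
python3 - <<'E'
from btl import *
s=state();ft,ax,cor,R,f=bottle(s)
print("foot",ft,"axis",ax,"\ncorners",cor,"\ntau",s["wrist_torque"],R)
E
```

```text
11.2 q [-0.0423  1.2102  0.6385  2.0118 -0.0388 -0.0241] p [0.449  0.0323 0.0516] rpy [-2.1285  0.0001  1.5741] F [-0.4872 -0.0303 -0.716 ] op 0.5796469946775386
foot [0.4662 0.0323 0.0093] axis [-0.1226  0.0016  0.9925] 
corners [[0.4415 0.0072 0.0063]
 [0.4911 0.0074 0.0125]
 [0.4413 0.0572 0.0062]
 [0.4909 0.0574 0.0124]] 
tau [ 0.015  -0.963   0.0363] [[-0.0033  0.5292 -0.8485]
 [ 1.      0.0017 -0.0029]
 [-0.0001 -0.8485 -0.5292]]
```

Call:
{"op": "carry_out", "data": {
  "series": [
    {"delta_pos":[0,2,1],"dr":[0,0,0],"gripper":30},
    {"delta_pos":[0,0,0],"dr":[0,0,0],"gripper":30}
  ]
}}

```text
clock: 11.4
eef_pos: [0.4489, 0.0323, 0.0508]
tcp_rot: [-2.126, -0.0, 1.574]
contact_force: [3.8, -0.0, 8.2]
opening: 0.578
```

```bash
python3 - <<'E'
from btl import *
s=state();ft,ax,cor,R,f=bottle(s)
print("foot",ft,"axis",ax,"\ncorners",cor)
S=shot("scene","s9",(170,150,330,290),4.5)
E
```

```text
11.4 q [-0.0424  1.2135  0.6413  2.0139 -0.0388 -0.0243] p [0.4489 0.0323 0.0508] rpy [-2.1258 -0.0002  1.5741] F [ 3.7957 -0.0053  8.2352] op 0.5781941436470057
foot [0.4659 0.0322 0.0085] axis [-0.1199  0.0013  0.9928] 
corners [[0.4412 0.0071 0.0056]
 [0.4909 0.0074 0.0116]
 [0.441  0.0571 0.0055]
 [0.4907 0.0574 0.0115]]
```

View pics/s9.png

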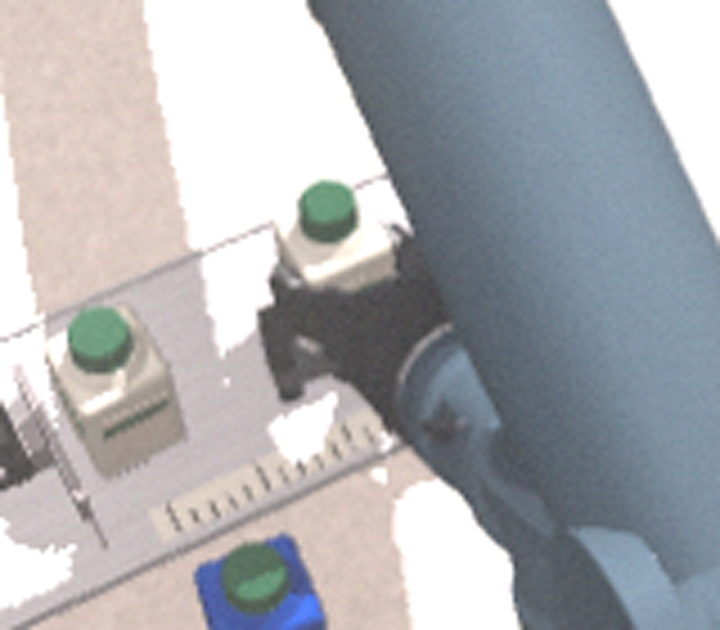

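Call:
{"op": "carry_out", "data": {
  "series": [
    {"delta_pos":[0,0,0],"dr":[0,0,0],"gripper":56},
    {"delta_pos":[0,0,0],"dr":[0,0,0],"gripper":60},
    {"delta_pos":[0,0,0],"dr":[0,0,0],"gripper":70},
    {"delta_pos":[0,0,0],"dr":[0,0,0],"gripper":80},
    {"delta_pos":[0,0,0],"dr":[0,0,0],"gripper":85},
    {"delta_pos":[0,0,0],"dr":[0,0,0],"gripper":85}
  ]
}}

```text
clock: 12.05
eef_pos: [0.4485, 0.0323, 0.048]
tcp_rot: [-2.124, -0.0, 1.574]
contact_force: [0.1, -0.2, -0.2]
opening: 0.994
```

```bash
python3 - <<'E'
from btl import *
s=state()
S=shot("scene","s10",(170,150,330,290),4.5)
W=shot("wrist","w10")
E
```

```text
12.05 q [-0.0424  1.2171  0.6403  2.0107 -0.0387 -0.0241] p [0.4485 0.0323 0.048 ] rpy [-2.1244 -0.0001  1.574 ] F [ 0.0856 -0.2062 -0.1522] op 0.9944434997527077
```

View pics/s10.png

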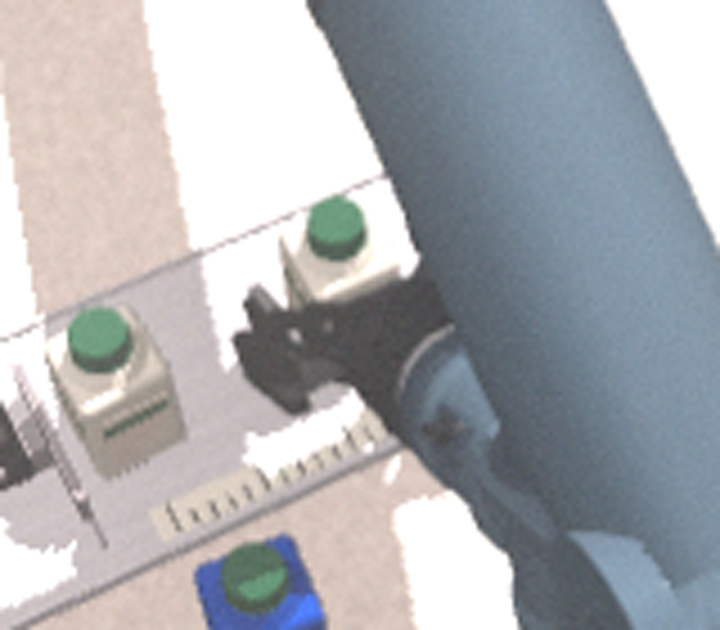

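View pics/w10.png

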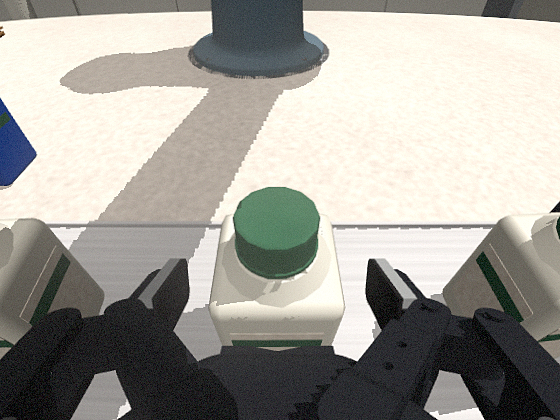

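Call:
{"op": "carry_out", "data": {
  "series": [
    {"delta_pos":[0,0,-15],"dr":[0,0,0],"gripper":85},
    {"delta_pos":[0,-29,-19],"dr":[-0.1,0,0],"gripper":85},
    {"delta_pos":[0,-27,-22],"dr":[-0.1,0,0],"gripper":85},
    {"delta_pos":[0,-25,-25],"dr":[-0.1,0,0],"gripper":85},
    {"delta_pos":[0,-19,-23],"dr":[-0.145,0,0],"gripper":85},
    {"delta_pos":[0,-15,-26],"dr":[-0.145,0,0],"gripper":85},
    {"delta_pos":[0,-11,-28],"dr":[-0.145,0,0],"gripper":85},
    {"delta_pos":[0,-7,-29],"dr":[-0.145,0,0],"gripper":85},
    {"delta_pos":[0,0,0],"dr":[-0.133,0,0],"gripper":85},
    {"delta_pos":[0,0,0],"dr":[0,0,0],"gripper":85}
  ]
}}

```text
clock: 13.15
eef_pos: [0.4642, 0.0328, 0.2814]
tcp_rot: [-3.139, -0.0, 1.574]
contact_force: [-0.2, -0.1, -0.5]
opening: 0.994
```

```bash
python3 - <<'E'
from btl import *
s=state()
S=shot("scene","s11")
E
```

```text
13.15 q [-0.0657  0.146  -0.098   1.3293 -0.0001 -0.0692] p [0.4642 0.0328 0.2814] rpy [-3.1391 -0.0001  1.5743] F [-0.1869 -0.0901 -0.4883] op 0.9939443748229037
```

View pics/s11.png

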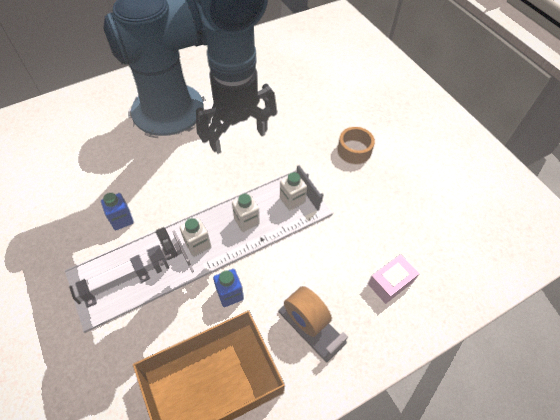

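Call:
{"op": "carry_out", "data": {
  "series": [
    {"delta_pos":[0,0,0],"dr":[0,0,0.143],"gripper":85},
    {"delta_pos":[0,0,0],"dr":[0,0,0.143],"gripper":85},
    {"delta_pos":[0,0,0],"dr":[0,0,0.143],"gripper":85},
    {"delta_pos":[0,0,0],"dr":[0,0,0.143],"gripper":85},
    {"delta_pos":[0,0,0],"dr":[0,0,0.143],"gripper":85},
    {"delta_pos":[0,0,0],"dr":[0,0,0.143],"gripper":85},
    {"delta_pos":[0,0,0],"dr":[0,0,0.143],"gripper":85},
    {"delta_pos":[0,0,0],"dr":[0,0,0.143],"gripper":85},
    {"delta_pos":[0,0,0],"dr":[0,0,0.143],"gripper":85},
    {"delta_pos":[0,0,0],"dr":[0,0,0.143],"gripper":85}
  ]
}}

```text
clock: 14.2
eef_pos: [0.471, 0.0321, 0.2792]
tcp_rot: [-3.14, 0.009, 0.138]
contact_force: [-0.4, -1.0, -0.4]
opening: 0.998
```

Call:
{"op": "carry_out", "data": {
  "series": [
    {"delta_pos":[0,0,0],"dr":[0,0,0.144],"gripper":85},
    {"delta_pos":[1,32,8],"dr":[0,0,0],"gripper":85},
    {"delta_pos":[1,32,8],"dr":[0,0,0],"gripper":85},
    {"delta_pos":[1,32,8],"dr":[0,0,0],"gripper":85},
    {"delta_pos":[1,32,8],"dr":[0,0,0],"gripper":85},
    {"delta_pos":[1,32,8],"dr":[0,0,0],"gripper":85},
    {"delta_pos":[0,0,0],"dr":[0,0,0],"gripper":85}
  ]
}}

```text
clock: 14.9
eef_pos: [0.4752, -0.1313, 0.2378]
tcp_rot: [-3.14, 0.01, -0.005]
contact_force: [-0.3, 0.1, -0.3]
opening: 0.995
```

```bash
python3 - <<'E'
from btl import *
s=state()
W=shot("wrist","w12")
for n in ["grip","mark","pusher","tube_mouth"]:
    q=nets.pinpoint(W,n);print(n,[(np.round(a["uv"],1).tolist(),round(a["confidence"],2)) for a in q])
    if n=="grip" and q: print(at_z(W,q[0]["uv"],.091))
import pickle;pickle.dump(W,open("w12.pkl","wb"))
E
```

```text
14.9 q [-0.3965  0.218  -0.1216  1.2412 -0.0028  1.1791] p [ 0.4752 -0.1313  0.2378] rpy [-3.1403  0.0104 -0.0048] F [-0.2818  0.1063 -0.305 ] op 0.9945320844623087
grip [([270.5, 230.4], 0.58)]
[ 0.4659 -0.1649  0.091 ]
mark [([320.1, 32.8], 0.87)]
pusher [([272.5, 183.6], 0.9)]
tube_mouth [([269.3, 230.6], 0.89), ([496.2, 232.0], 0.43)]
```

View pics/w12.png

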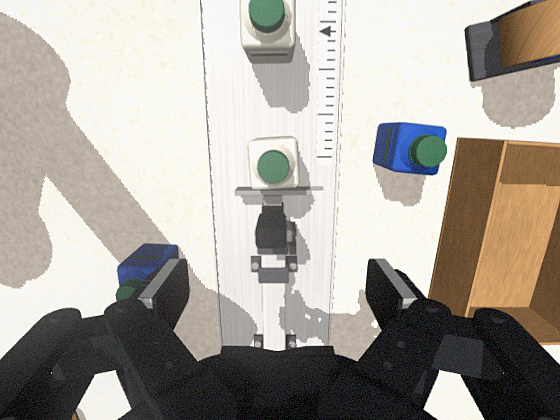

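```bash
python3 - <<'E'
from btl import *
import pickle
W=pickle.load(open("w12.pkl","rb"))
p=cv2.convertScaleAbs(W["pixels"][170:300,225:325,::-1],alpha=3.5)
cv2.imwrite("pics/w12z.png",cv2.resize(p,None,fx=4.5,fy=4.5,interpolation=cv2.INTER_CUBIC))
T=optics.get_image("top")
p=cv2.convertScaleAbs(T["pixels"][220:262,325:400,::-1],alpha=4)
cv2.imwrite("pics/t12z.png",cv2.resize(p,None,fx=9,fy=9,interpolation=cv2.INTER_CUBIC))
# predicted grip top corners
for dx in(-.015,.015):
    for dy in(-.011,.011): print(dx,dy,(proj(W,[.469+dx,-.1635+dy,.114])[0]-[225,170])*4.5)
E
```

```text
-0.015 -0.011 [144.9914 350.7455]
-0.015 0.011 [142.7826 251.7577]
0.015 -0.011 [287.2427 351.1092]
0.015 0.011 [288.1415 251.9839]
```

View pics/w12z.png

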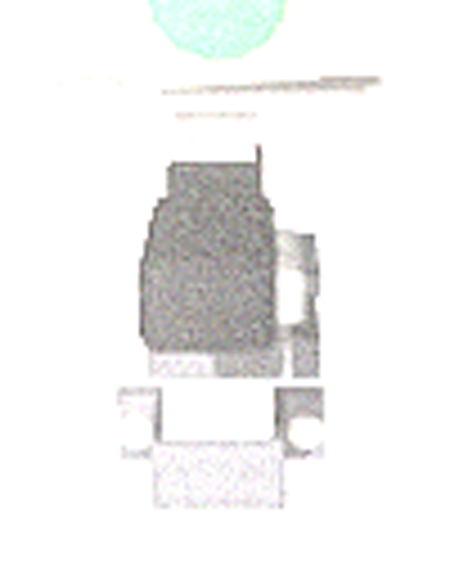

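View pics/t12z.png

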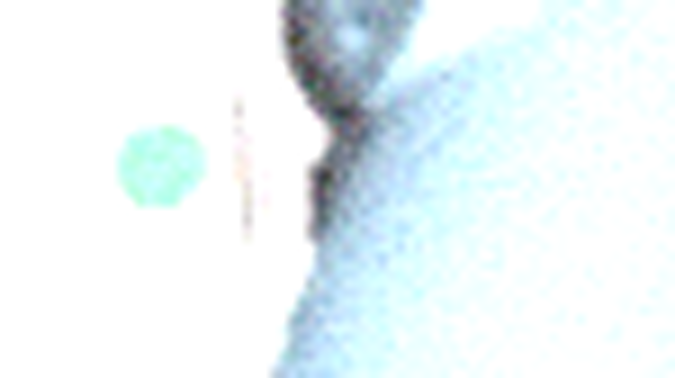

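Call:
{"op": "carry_out", "data": {
  "series": [
    {"delta_pos":[-4,16,20],"dr":[0,0,0],"gripper":62},
    {"delta_pos":[-3,16,30],"dr":[0,0,0],"gripper":62},
    {"delta_pos":[0,0,30],"dr":[0,0,0],"gripper":62},
    {"delta_pos":[0,0,0],"dr":[0,0,0],"gripper":62},
    {"delta_pos":[0,0,0],"dr":[0,0,0],"gripper":62}
  ]
}}

```text
clock: 15.7
eef_pos: [0.4668, -0.1588, 0.1609]
tcp_rot: [-3.141, 0.005, 0.001]
contact_force: [-0.3, 0.1, 0.6]
opening: 0.724
```

```bash
python3 - <<'E'
from btl import *
import pickle
s=state()
R=Ro.from_euler("xyz",s["tcp_rot"]).as_matrix()
print("togo",R.T@(np.array([.468,-.1635,.070])-s["eef_pos"])*1000, "rot",(Ro.from_matrix(R).inv()*Ro.from_euler("xyz",[np.pi,0,0])).as_rotvec())
W=shot("wrist","w13")
S0,T0=pickle.load(open("st.pkl","rb"));print("blue",at_z(T0,(395,297),.106),at_z(T0,(335,187),.106))
E
```

```text
15.7 q [-0.4556  0.2514 -0.2815  1.0427 -0.0015  1.114 ] p [ 0.4668 -0.1588  0.1609] rpy [-3.1409  0.005   0.0012] F [-0.2817  0.135   0.644 ] op 0.7242387382200997
togo [ 1.5999  4.7683 90.8989] rot [-0.0007  0.005   0.0012]
blue [ 0.3108 -0.2349  0.106 ] [ 0.6095 -0.0809  0.106 ]
```

View pics/w13.png

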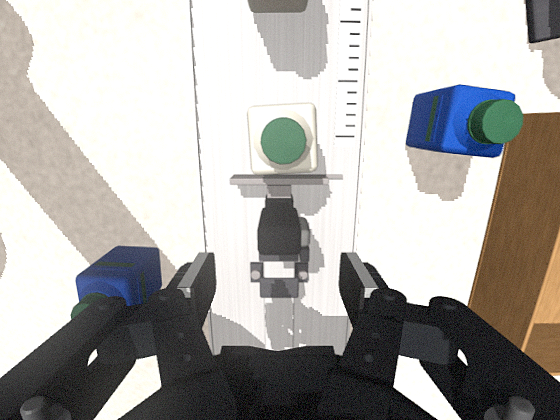

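Call:
{"op": "carry_out", "data": {
  "series": [
    {"delta_pos":[2,5,20],"dr":[0,0,0],"gripper":62},
    {"delta_pos":[0,0,25],"dr":[0,0,0],"gripper":62},
    {"delta_pos":[0,0,25],"dr":[0,0,0],"gripper":62},
    {"delta_pos":[0,0,20],"dr":[0,0,0],"gripper":62},
    {"delta_pos":[0,0,0],"dr":[0,0,0],"gripper":62}
  ]
}}

```text
clock: 16.25
eef_pos: [0.4683, -0.1639, 0.07]
tcp_rot: [-3.141, 0.006, 0.001]
contact_force: [-0.9, -0.8, 0.6]
opening: 0.727
```

```bash
python3 - <<'E'
from btl import *
s=state()
R=Ro.from_euler("xyz",s["tcp_rot"]).as_matrix()
print("togo",R.T@(np.array([.468,-.1635,.070])-s["eef_pos"])*1000)
W=shot("wrist","w14");S=shot("scene","s14",(60,130,345,330),2.5)
E
```

```text
16.25 q [-0.4636  0.3392 -0.4175  0.8196 -0.0017  1.1063] p [ 0.4683 -0.1639  0.07  ] rpy [-3.1407  0.0056  0.0009] F [-0.9202 -0.7995  0.6484] op 0.7273361425194034
togo [-0.2701 -0.4113 -0.039 ]
```

View pics/w14.png

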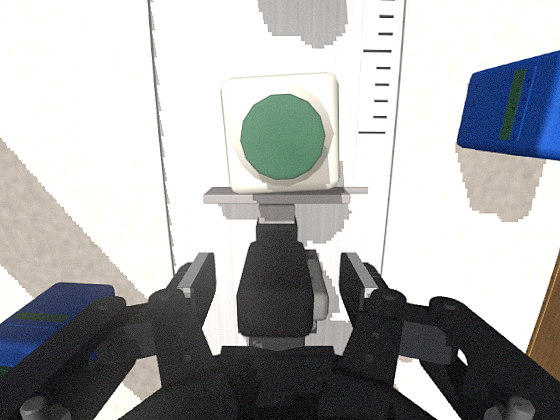

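View pics/s14.png

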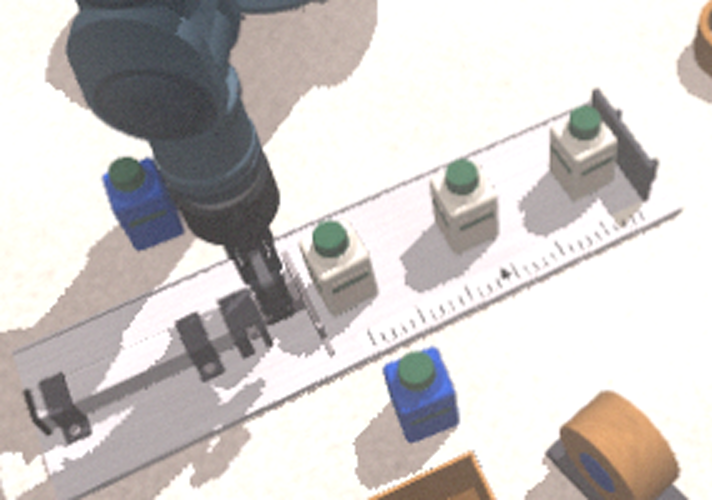

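Call:
{"op": "carry_out", "data": {
  "series": [
    {"delta_pos":[0,0,0],"dr":[0,0,0],"gripper":15},
    {"delta_pos":[0,0,0],"dr":[0,0,0],"gripper":15},
    {"delta_pos":[0,0,0],"dr":[0,0,0],"gripper":15},
    {"delta_pos":[0,0,0],"dr":[0,0,0],"gripper":15},
    {"delta_pos":[0,0,0],"dr":[0,0,0],"gripper":15},
    {"delta_pos":[0,0,0],"dr":[0,0,0],"gripper":15},
    {"delta_pos":[0,0,0],"dr":[0,0,0],"gripper":15},
    {"delta_pos":[0,0,0],"dr":[0,0,0],"gripper":15}
  ]
}}

```text
clock: 17.15
eef_pos: [0.4674, -0.1653, 0.0723]
tcp_rot: [3.139, 0.006, -0.0]
contact_force: [-8.2, 0.6, 12.3]
opening: 0.339
```

```bash
python3 - <<'E'
from btl import *
s=state();print(s["opening"]*85.4,s["wrist_torque"])
W=shot("wrist","w15")
E
```

```text
17.15 q [-0.4651  0.3352 -0.4164  0.8235 -0.0046  1.1059] p [ 0.4674 -0.1653  0.0723] rpy [ 3.1394  0.0058 -0.0001] F [-8.1566  0.5719 12.3465] op 0.33929275791333047
28.975601525798425 [-0.0881  1.355   0.1242]
```

View pics/w15.png

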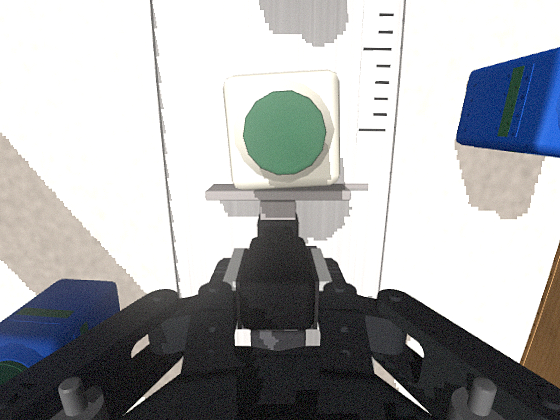

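Call:
{"op": "carry_out", "data": {
  "series": [
    {"delta_pos":[0,-2,0],"dr":[0,0,0],"gripper":15},
    {"delta_pos":[0,-4,0],"dr":[0,0,0],"gripper":15},
    {"delta_pos":[0,-6,0],"dr":[0,0,0],"gripper":15},
    {"delta_pos":[0,-6,0],"dr":[0,0,0],"gripper":15},
    {"delta_pos":[0,-6,0],"dr":[0,0,0],"gripper":15},
    {"delta_pos":[0,-6,0],"dr":[0,0,0],"gripper":15},
    {"delta_pos":[0,0,0],"dr":[0,0,0],"gripper":15}
  ]
}}

```text
clock: 17.9
eef_pos: [0.4673, -0.1354, 0.0723]
tcp_rot: [3.138, 0.006, 0.0]
contact_force: [-9.1, -2.5, 12.4]
opening: 0.344
```

```bash
python3 - <<'E'
from btl import *
s=state();print(s["opening"]*85.4,s["wrist_torque"])
W=shot("wrist","w16")
S=shot("scene","s16",(60,130,345,330),2.5)
E
```

```text
17.9 q [-0.409   0.3189 -0.4404  0.8156 -0.0052  1.1616] p [ 0.4673 -0.1354  0.0723] rpy [3.1385 0.0059 0.0001] F [-9.0549 -2.4596 12.3769] op 0.3435269158484503
29.33719861345766 [-0.2757  1.352   0.0569]
```

View pics/w16.png

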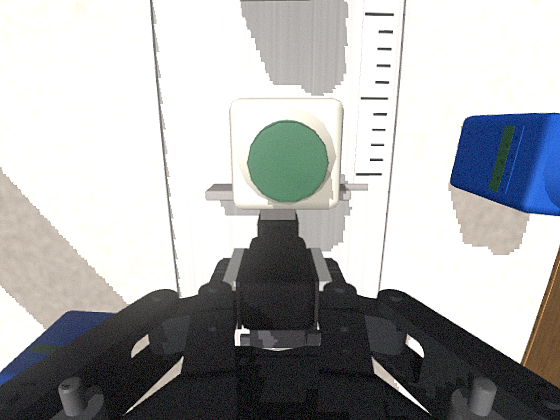

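View pics/s16.png

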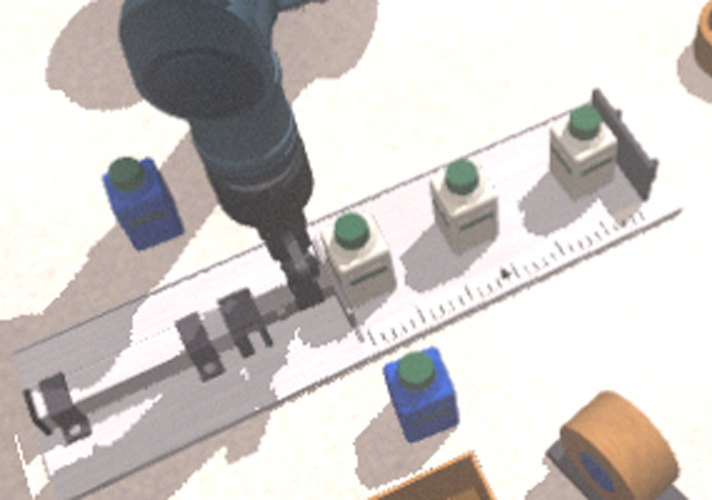

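Call:
{"op": "carry_out", "data": {
  "series": [
    {"delta_pos":[0,-4,0],"dr":[0,0,0],"gripper":15},
    {"delta_pos":[0,-6,0],"dr":[0,0,0],"gripper":15},
    {"delta_pos":[0,-6,0],"dr":[0,0,0],"gripper":15},
    {"delta_pos":[0,-6,0],"dr":[0,0,0],"gripper":15},
    {"delta_pos":[0,-6,0],"dr":[0,0,0],"gripper":15},
    {"delta_pos":[0,-6,0],"dr":[0,0,0],"gripper":15},
    {"delta_pos":[0,-6,0],"dr":[0,0,0],"gripper":15},
    {"delta_pos":[0,-6,0],"dr":[0,0,0],"gripper":15},
    {"delta_pos":[0,-4,0],"dr":[0,0,0],"gripper":15},
    {"delta_pos":[0,0,0],"dr":[0,0,0],"gripper":15}
  ]
}}

```text
clock: 19.0
eef_pos: [0.4672, -0.0855, 0.0723]
tcp_rot: [3.138, 0.006, 0.0]
contact_force: [-8.8, -2.8, 13.3]
opening: 0.346
```

```bash
python3 - <<'E'
from btl import *
s=state();print(s["opening"]*85.4,s["wrist_torque"])
S=shot("scene","s17",(60,130,345,330),2.5)
E
```

```text
19.0 q [-0.3114  0.299  -0.4697  0.8069 -0.0048  1.2594] p [ 0.4672 -0.0855  0.0723] rpy [3.1384 0.006  0.    ] F [-8.7981 -2.8084 13.2549] op 0.3460100130677562
29.54925511598638 [-0.3506  1.4733  0.1535]
```

View pics/s17.png

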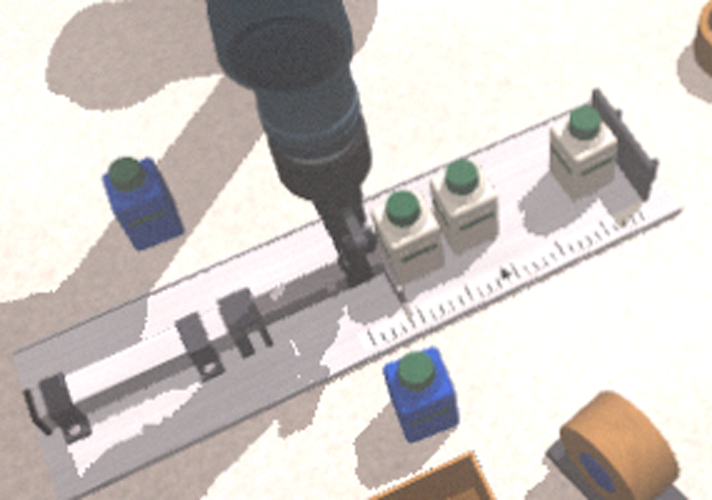

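Call:
{"op": "carry_out", "data": {
  "series": [
    {"delta_pos":[0,-4,0],"dr":[0,0,0],"gripper":15},
    {"delta_pos":[0,-6,0],"dr":[0,0,0],"gripper":15},
    {"delta_pos":[0,-6,0],"dr":[0,0,0],"gripper":15},
    {"delta_pos":[0,-6,0],"dr":[0,0,0],"gripper":15},
    {"delta_pos":[0,-6,0],"dr":[0,0,0],"gripper":15},
    {"delta_pos":[0,-6,0],"dr":[0,0,0],"gripper":15},
    {"delta_pos":[0,-6,0],"dr":[0,0,0],"gripper":15},
    {"delta_pos":[0,-6,0],"dr":[0,0,0],"gripper":15},
    {"delta_pos":[0,-6,0],"dr":[0,0,0],"gripper":15},
    {"delta_pos":[0,-6,0],"dr":[0,0,0],"gripper":15}
  ]
}}

```text
clock: 20.05
eef_pos: [0.4671, -0.0284, 0.0723]
tcp_rot: [3.137, 0.006, -0.001]
contact_force: [-10.1, -7.1, 14.2]
opening: 0.344
```

Call:
{"op": "carry_out", "data": {
  "series": [
    {"delta_pos":[0,-6,0],"dr":[0,0,0],"gripper":15},
    {"delta_pos":[0,-6,0],"dr":[0,0,0],"gripper":15},
    {"delta_pos":[0,-6,0],"dr":[0,0,0],"gripper":15},
    {"delta_pos":[0,-5,0],"dr":[0,0,0],"gripper":15},
    {"delta_pos":[0,-4,0],"dr":[0,0,0],"gripper":15},
    {"delta_pos":[0,0,0],"dr":[0,0,0],"gripper":15}
  ]
}}

```text
clock: 20.65
eef_pos: [0.467, -0.0007, 0.0723]
tcp_rot: [3.138, 0.006, 0.0]
contact_force: [-10.4, -3.4, 15.4]
opening: 0.343
```

```bash
python3 - <<'E'
from btl import *
s=state();print(s["opening"]*85.4,s["wrist_torque"])
S=shot("scene","s18",(150,120,345,280),4)
T=shot("top","t18",(215,190,400,290),4)
W=shot("wrist","w18")
import pickle;pickle.dump((S,T,W),open("f.pkl","wb"))
E
```

```text
20.65 q [-0.1346  0.2855 -0.489   0.8018 -0.0043  1.4362] p [ 0.467  -0.0007  0.0723] rpy [3.1381 0.0061 0.    ] F [-10.3706  -3.4249  15.3964] op 0.34303935227807447
29.295560684547564 [-0.5538  1.5768  0.1478]
```

View pics/s18.png

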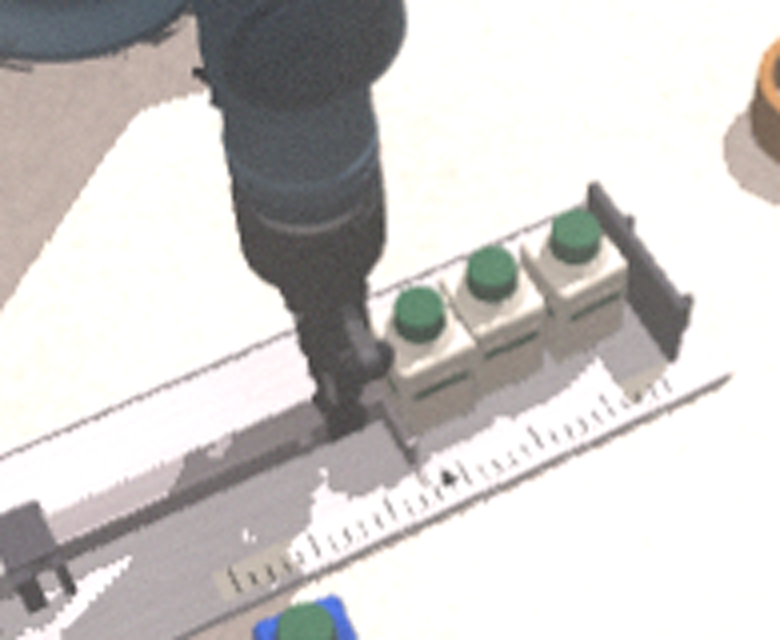

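View pics/t18.png

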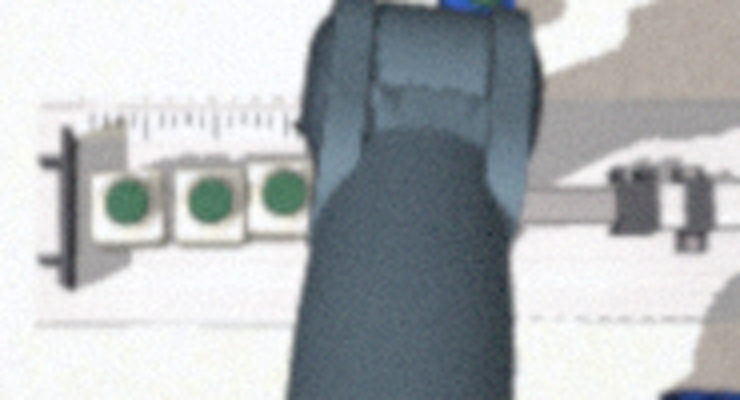

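View pics/w18.png

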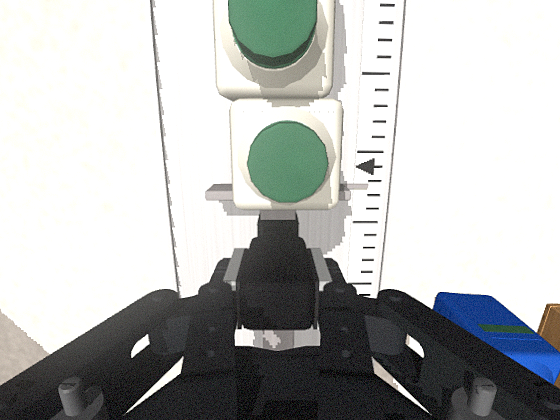

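```bash
python3 - <<'E'
from btl import *
import pickle
S,T,W=pickle.load(open("f.pkl","rb"))
m=at_z(W,(355,166),.006);print("mark",m)
for z in(.030,.034): print("face top",at_z(W,(357,184),z),at_z(W,(215,185),z))
p=cv2.convertScaleAbs(W["pixels"][140:215,190:400,::-1],alpha=1.3)
cv2.imwrite("pics/w18z.png",cv2.resize(p,None,fx=3.7,fy=3.7,interpolation=cv2.INTER_CUBIC))
# predicted row of mark & face at target
for n in nets.pinpoint(optics.get_image("wrist"),"mark"): print(n)
E
```

```text
mark [0.5194 0.0409 0.006 ]
face top [0.5154 0.0328 0.03  ] [0.4271 0.0318 0.03  ]
face top [0.5143 0.0336 0.034 ] [0.428  0.0326 0.034 ]
{'uv': [356.1, 163.9], 'confidence': 0.93}
```

View pics/w18z.png

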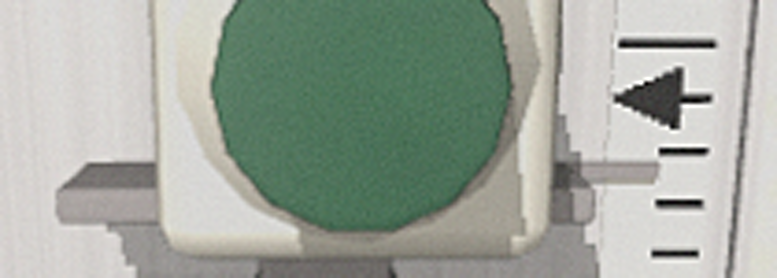

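```bash
python3 - <<'E'
from btl import *
import pickle
S,T,W=pickle.load(open("f.pkl","rb"))
print(at_z(W,(355.5,166.3),.006))
print(at_z(W,(210,190.5),.034),at_z(W,(213,183.8),.006),at_z(W,(365,183.3),.006),at_z(W,(345,190.5),.034))
# scale ticks: 150 at row 140+43/3.7,170,180,190
for r_,n in((43,150),(97,160),(151,170),(204,180),(253,190)): print(n,at_z(W,(375,140+r_/3.7-.37),.006)[1])
E
```

```text
[0.5197 0.0407 0.006 ]
[0.4248 0.0292 0.034 ] [0.4206 0.028  0.006 ] [0.5272 0.0288 0.006 ] [0.5073 0.0295 0.034 ]
150 0.05105716536638561
160 0.04109831772848335
170 0.030896785793512287
180 0.02063126532575927
190 0.010902161960194286
```

Call:
{"op": "carry_out", "data": {
  "series": [
    {"delta_pos":[0,-3,0],"dr":[0,0,0],"gripper":15},
    {"delta_pos":[0,-3,0],"dr":[0,0,0],"gripper":15},
    {"delta_pos":[0,-3,0],"dr":[0,0,0],"gripper":15},
    {"delta_pos":[0,-2.5,0],"dr":[0,0,0],"gripper":15},
    {"delta_pos":[0,0,0],"dr":[0,0,0],"gripper":15},
    {"delta_pos":[0,0,0],"dr":[0,0,0],"gripper":15}
  ]
}}

```text
clock: 21.5
eef_pos: [0.467, 0.0104, 0.0723]
tcp_rot: [3.138, 0.006, -0.0]
contact_force: [-10.6, -5.2, 15.4]
opening: 0.343
```

```bash
python3 - <<'E'
from btl import *
import pickle
s=state();print(s["opening"]*85.4)
S=shot("scene","s19",(150,120,345,280),4)
T=shot("top","t19",(215,190,400,290),4)
W=shot("wrist","w19",(190,120,400,240),3.7)
import pickle;pickle.dump((S,T,W),open("f.pkl","wb"))
E
```

```text
21.5 q [-0.1107  0.2858 -0.4887  0.8021 -0.0045  1.4604] p [0.467  0.0104 0.0723] rpy [ 3.1378  0.0062 -0.0003] F [-10.6235  -5.2098  15.4142] op 0.3431126193597937
29.301817693326385
```

View pics/w19.png

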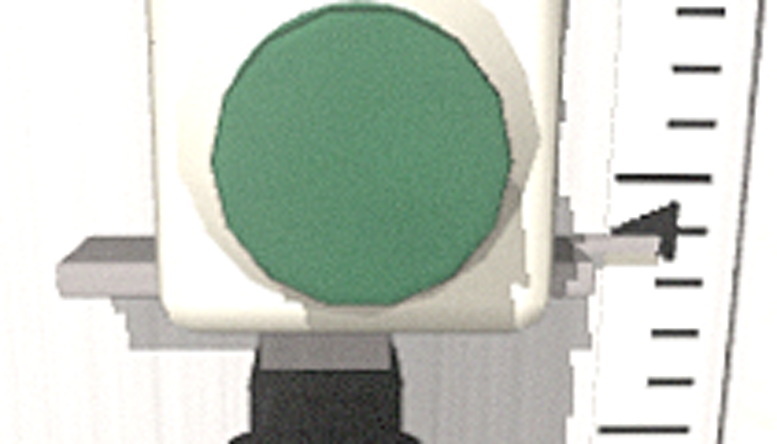

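View pics/s19.png

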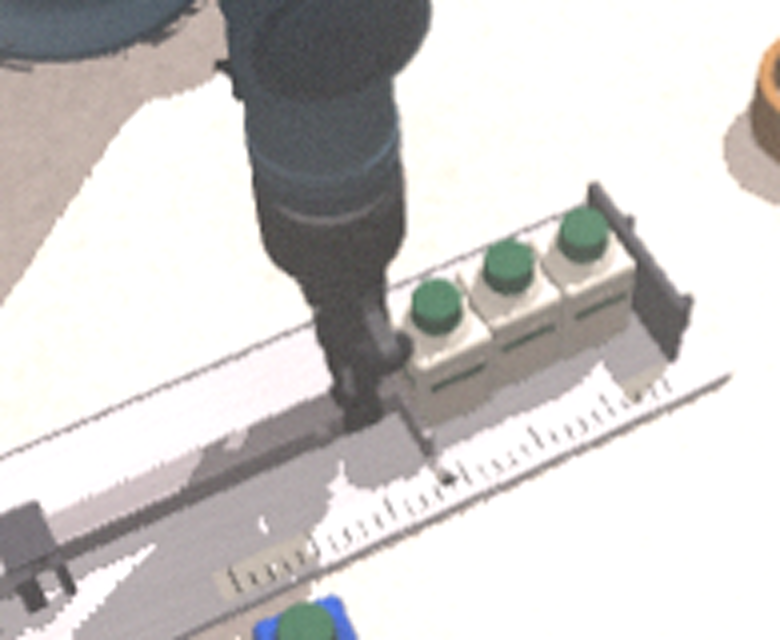

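View pics/t19.png

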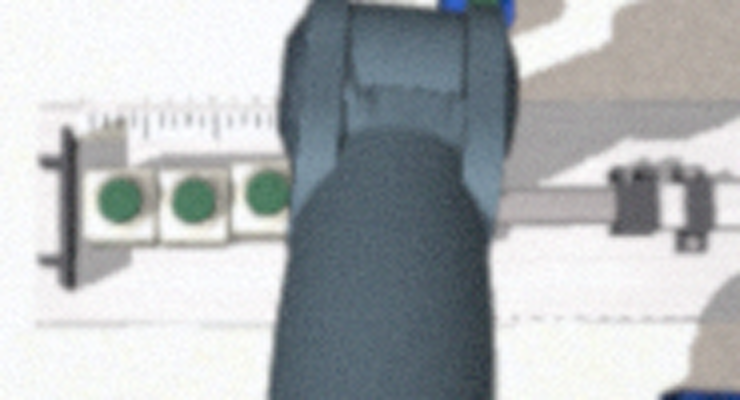

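Call:
{"op": "carry_out", "data": {
  "series": [
    {"delta_pos":[0,-0.5,0],"dr":[0,0,0],"gripper":15},
    {"delta_pos":[0,0,0],"dr":[0,0,0],"gripper":15},
    {"delta_pos":[0,0,0],"dr":[0,0,0],"gripper":15},
    {"delta_pos":[0,0,0],"dr":[0,0,0],"gripper":15},
    {"delta_pos":[0,0,0],"dr":[0,0,0],"gripper":15}
  ]
}}

```text
clock: 22.15
eef_pos: [0.4669, 0.0105, 0.0723]
tcp_rot: [3.137, 0.006, -0.0]
contact_force: [-11.1, -6.2, 15.2]
opening: 0.345
```

```bash
python3 - <<'E'
from btl import *
s=state()
S=optics.get_image("scene");T=optics.get_image("top")
t=lambda x,y:(215+(x+.5)/4-.5,190+(y+.5)/4-.5)
u=lambda x,y:(150+(x+.5)/4-.5,120+(y+.5)/4-.5)
for n,a,b in [("stop",(121,198),(585,232)),("mid",(194,199),(510,264)),("push",(268,191),(437,303))]:
    X,e=tri([(T,t(*a)),(S,u(*b))]);print(n,X,"lane",X[0]-.4685,X[1]-.2025,e)
p=lambda n,z:print(n)
W=shot("wrist","w20",(190,120,400,240),3.7)
E
```

```text
22.15 q [-0.1099  0.2859 -0.4886  0.8021 -0.0052  1.4613] p [0.4669 0.0105 0.0723] rpy [ 3.1371  0.0063 -0.0004] F [-11.0816  -6.1853  15.156 ] op 0.34542431304334303
stop [0.4676 0.1656 0.1038] lane -0.0009469655131872368 -0.036915147589542174 [0.0010405322910220902, 0.00104053229102215]
mid [0.4667 0.1162 0.1027] lane -0.0017800522858829604 -0.08627161377161495 [0.0006741370256566138, 0.0006741370256566159]
push [0.4718 0.0662 0.1034] lane 0.0033162244974359045 -0.13628098673343614 [0.00041532423081230206, 0.0004153242308123035]
```

View pics/w20.png

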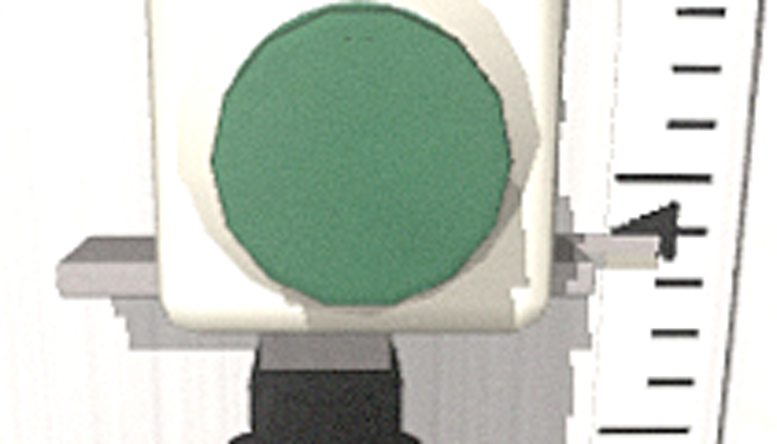

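All three bottles are upright in a row at lane y of about -37, -86 and -136 mm. The pusher face is within about 1 mm of the arrowhead and holding steady, so I'm handing in.

```bash
python3 -c "
from rig import job
print(job.hand_in())"
```

```text
the job is handed in; nothing more can be done
None
```

I handed the job in at about 22 s of the 61 s allowed, with the pusher held at the 160 mm mark. No verdict was reported.

**What I did:**
- **Bottle:** I gripped the fallen bottle across the lane and lifted it. I turned it cap towards the robot so the gripper stayed clear of the other two bottles, then tipped it up to about 7° short of upright. I set its foot edge down and let go, and it settled upright in the gap.
- **Pusher:** I squeezed the grip. The fingers stopped at about 29 mm, against 30.5 mm for a fully pressed button, and the latch let go. I then ran the pusher out slowly.

**Last checks:**
- **Mark:** The face is about 0.5–1 mm short of the mark by the wrist camera, and about 0.2 mm short by the arm's own travel (175.8 mm). The limit is 4 mm. Before the last step the two disagreed by about 0.7 mm.
- **Bottles:** All three stand in one row at lane y of about -37, -86 and -136 mm, within 4 mm of the centreline, with the fallen one in the middle.
- **Contact:** The pictures show no part of the robot touching a bottle.
- **Other things:** I saw no movement of the other things on the table, by eye only and not measured.
- **Hold:** The arm and grip stayed still over the last half second. The tool reads a steady 11 N sideways and 15 N upward from the squeeze.

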